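# Squareness check of a housing block on the surface plate

### The job

Set up a squareness check: stand the housing block from the green tray upright on the granite surface plate. Then set the steel square down on the plate on its base, a little clear of the block's bright machined face, and slide it gently along the granite until its upright edge lies flush against the middle part of that face. Let go and leave both standing there; set nothing down hard, and do not disturb the vee block, the bush or the wooden case.

Things in the scene. Friction and masses are not known exactly. Their poses are not given: they have to be found in the camera images.
- plate_top (a point): Centre of the flat top of the fixed black granite surface plate, 200 mm (its x) by 300 mm (its y), top 60 mm above the bench. z up. Its place and yaw vary a little.
- tray: Fixed green parts tray, 240 mm (its x) by 140 mm (its y), walls 30 mm high and 4 mm thick, floor 4 mm thick. Origin at the centre of its underside on the bench, z up. It stands to the left or to the right of the plate, the felt pad on the other side.
- block_center (a point): Centre of the dark grey cast aluminium housing block, 50 mm (its x) by 60 mm (its y) by 80 mm high (z up), 0.5 to 0.8 kg, loose, standing in the tray. Its -y face is the bright plain machined face; the +y face has a large bore, the x faces a small port each, nothing protrudes. Grip it across the 50 mm between the x faces.
- block_face (a point): Centre of the block's bright machined face, 30 mm from block_center along the block's -y and 40 mm above its underside; same axes as the block: the face looks along -y, x runs across it (50 mm wide), z up (80 mm high).
- square_grip (a point): Point in the blade of the loose steel engineer's square (0.5 to 0.7 kg), 120 mm above its underside; grip here, across the 8 mm blade thickness (its x). z up. It stands on a 4 mm thick green felt pad on the bench. The blade (25 mm wide in y) rises at the +y end of the base to 150 mm above the underside; its outer edge and the base's end lie in one plane facing +y, 12.5 mm from this point.
- square_heel (a point): Point on the square's outer edge plane (+y side), at the end of the base, 10 mm above its underside, mid-width. The base runs from here 100 mm along -y, is 25 mm wide (x) and 20 mm high. Same axes as square_grip.
- square_edge (a point): Point on the blade's outer edge (+y side), 70 mm above the underside of the base, mid-thickness. Same axes as square_grip.
- vee_center (a point): Centre of a dark steel vee block 40 x 40 x 35 mm standing loose on the plate near its far (+x) side; leave it alone.
- bush_center (a point): Centre of a bronze-coloured flanged bush, 38 mm across, 30 mm high, standing loose in the tray beside the block; leave it alone.
- case_center (a point): Centre of a closed wooden gauge case 80 x 130 x 43 mm lying loose on the bench beyond the plate; leave it alone.
Not all that is in view belongs to the job. What is shaped like the part that bears block_center but blue or red is not meant.

How it is judged (in metres and radians):
On the way, in this order (a step that is already met when the one before it is completed fails the run):
1. the block stands upright on the plate, let go (z of block_center in the frame of plate_top between 0.038 and 0.042 m and x of block_center in the frame of plate_top between -0.09 and 0.09 m and y of block_center in the frame of plate_top between -0.14 and 0.14 m and angle between block_center's own z axis and vertical below 0.04 rad and contact force between the fingers and block below 0.1 N), for 0.2 s.
2. the square stands on the plate on its base, its edge 3 to 80 mm clear in front of the machined face (z of square_heel in the frame of plate_top between 0.007 and 0.0125 m and angle between square_grip's own z axis and vertical below 0.05 rad and y of square_heel in the frame of block_face between -0.08 and -0.003 m), for 0.1 s.
At the end, for the whole second after the job is handed in: Block and square stand upright (within 1.7 degrees) on the plate, at rest and let go; the square's outer edge is within 2 mm of the machined face at base height and at 70 mm up, within 15 mm of the face's middle line, and square to the face within 2 degrees (z of block_center in the frame of plate_top between 0.038 and 0.042 m and z of square_heel in the frame of plate_top between 0.008 and 0.012 m and x of block_center in the frame of plate_top between -0.09 and 0.09 m and y of block_center in the frame of plate_top between -0.14 and 0.14 m and x of square_grip in the frame of plate_top between -0.1 and 0.1 m and y of square_grip in the frame of plate_top between -0.15 and 0.15 m and angle between each of block_center, square_grip's own z axis and vertical below 0.03 rad and y of square_heel in the frame of block_face between -0.002 and 0.002 m and y of square_edge in the frame of block_face between -0.002 and 0.002 m and x of square_edge in the frame of block_face between -0.015 and 0.015 m and angle between the y axis of square_grip and the y axis of block_face, either way round below 0.035 rad and linear speed of each of block, square below 0.01 m/s); the robot touches nothing.
It fails at once if the vee block, the bush or the wooden case is shifted by more than 10 mm (distance of any of vee_center, bush_center, case_center from where it was at the start of the episode above 0.01 m).
It fails at once if the square is pressed against the block with more than 20 N (contact force between square and block above 20 N).
It fails at once if block or square is dropped or slammed on the granite (more than 80 N) (contact force between any of block, square and plate above 80 N).
It fails at once if the square is lowered or lifted along the machined face (less than 2.5 mm from it while more than 4 mm off the granite) instead of being slid up to it on the granite (y of square_heel in the frame of block_face between -0.0025 and 0.01 m and x of square_heel in the frame of block_face between -0.03 and 0.03 m and z of square_heel in the frame of block_face between -0.026 and 0.04 m).
It also fails if it takes over 59 s, if anything falls off the work surface, if the arm or the gripper's body presses on something with over 40 N, if the wrist force passes 120 N, or if a joint passes its speed limit or range.

### The arm

A 6-joint arm with a two-finger parallel gripper is mounted at the origin on the work surface. World frame = base frame: x ahead of the robot, y to its left, z up, the work surface at z = 0. Lengths are in m, angles in degrees, forces in N, time in s.
With the tool pointing down it reaches from about 0.3 to 0.75 m from the base axis. Payload 8.5 kg.
Tool frame: the origin (TCP) lies between the finger pads; the fingertips stand 8 mm ahead of it and the grasp point (between the pads) lies 11 mm behind it; y points along the fingers, z is the direction in which the jaws open and shut, and the axes are right-handed (so a half turn about y gives the same grasp; the last joint's range is limited). The gripper opens to 85 mm and grips with 20 to 120 N. Pads are 22 mm wide; open, the fingers measure 114 mm over their backs; the gripper's body (76 mm by 85 mm) begins 54 mm behind the grasp point. The pads swing forward as they close: fully open they stand 13 mm farther back than shut.
Start: joints at [57.221, 21.807, 74.336, -0, 83.858, -12.336], TCP at [0.192, 0.515, 0.239] pointing down, gripper open.
Joint ranges: [-178.18, 178.18], [-50.72, 133.34], [12.68, 142.11], [-81.47, 261.47], [9.98, 163.14], [-165.26, 165.26]. Speed limits (degrees/s): [136.94, 136.94, 180, 180, 180, 180].

### API

Orientations are given as a 3x3 rotation matrix whose columns are the frame's x, y, z axes.
In Python, from rig import env, get_image gives the robot as it stands.
- The arm moves only by the tool move_arm, never from a script. Its argument "targets" is one flat list of numbers, 6 for each row, row after row: the shift along the tool's x, y, z in mm, then the turn, a rotation vector about the tool's x, y, z in rad. A call has exactly 5 rows; each row shifts and turns the commanded pose from where the row before left it, along the tool's axes as they then stand; what a row does not reach is not made up. A row lasts 1/8 s, in which the tool goes at most 62.5 mm and 10.7 degrees, less where a joint would pass 70% of its speed; a pose out of reach is approached as far as the arm can. A call is refused whole if a number of a shift passes 62.5 or a number of a turn 0.188, either way. A call with a gripper value outside its range is refused whole. "hand" is the opening, from -1 (shut) to 1 (fully open), so that 0 is half open, set as the call begins (left out, the last holds). The fingers move at their own pace and stop on an object; "squeeze" is the grip in N (left out, the last holds). Time passes only in rows, so rows that do not move let the fingers close, or fill a call up. It gives the time, the measured TCP pose, the force and the opening at its end, in the units of the state.
- env.observe(): the state, without advancing time (a new reading comes with each control period).
- get_image(name): name is "side" or "top" or "wrist"; returns a dict with "pixels" (480x640x3 uint8, red, green, blue), "z_map" (480x640 float32, m along the optical axis (not along the pixel's ray), 0 where there is no reading), "intrinsics" (3x3 intrinsics, pixels), "k1" (the pictures are not rectified: a ray, as slopes to the right and down, at radius r is drawn at 1 + k1 r^2 times it, then the intrinsics apply), "R" (3x3) and "t" (3): a world point X has camera coordinates R X + t; the wrist camera has in their place "mount" (4x4, takes a point from camera to tool coordinates, whose origin is the TCP and whose axes are the tool frame's). Camera axes: x right, y down, z forward; pixel columns grow to the right and rows downward; lengths in m; the calibration is good to about 2 mm. A picture is of the moment at which its call begins: read the wrist's pose just before it.
- env.close_job(): hands the job in, once; it reports no verdict.
The state is a dict: "time_s": time; "q": joint angles; "qvel": joint speeds; "joint_efforts": joint torques, N m; "position": TCP position; "tool_rot": TCP orientation; "ft_force": force on the tool from outside, world axes, zero at the start; "wrist_torque": the same for the moment, N m; "grip_width": finger opening in m.
Only numpy, scipy, OpenCV 4.12 (cv2) and the standard library are available. Lean on these libraries where they do the work, as an engineer would, in place of code of your own. Each camera call takes 0.05 s, during which the arm holds its last target.

## Working session

There is one attempt and no reset: what is moved stays moved. The work goes in short steps, Python scripts to look and compute and a tool call to move; the robot and the scene stay as the last step left them, time stands still between calls to the robot, and variables do not carry over. Pictures are saved under pics/ and viewed, and the job is handed in when it is done.

Besides the shell and the picture viewer there is one more tool, called after "Request:" as name(argument=value, ...) on one line, values as JSON. move_arm: Moves the arm, as the interface text tells. Its arguments: {"type":"object","properties":{"targets":{"type":"array"},"hand":{"type":"number"},"squeeze":{"type":"number"}},"required":["targets"]}

```bash
ls; mkdir -p pics; python3 - <<'E'
from rig import env, get_image
import cv2,numpy as np
s=env.observe(); print(s)
for n in ["side","top","wrist"]:
    im=get_image(n)
    cv2.imwrite(f"pics/{n}0.png",im["pixels"][:,:,::-1])
    np.savez(f"pics/{n}0.npz",**im)
    print(n,im["intrinsics"],im["k1"],im.get("R"),im.get("t"),im.get("mount"))
E
```

```text
pics
{'time_s': 0.0, 'q': array([ 5.72214059e+01,  2.18431743e+01,  7.43868826e+01, -1.31065507e-03,
        8.38586732e+01, -1.23350238e+01]), 'qvel': array([-0.02802356,  0.08150563,  0.01073697,  0.0441181 , -0.01401893,
        0.00496383]), 'joint_efforts': array([-2.83153912e-05, -4.48457980e+01, -2.31278443e+01, -3.13678702e-04,
        4.74952729e-03,  1.23143266e-05]), 'position': array([0.19194393, 0.51510499, 0.23867878]), 'tool_rot': array([[ 9.37017383e-01, -8.19297683e-04,  3.49281767e-01],
       [-3.49282592e-01, -1.31435484e-03,  9.37016512e-01],
       [-3.08615275e-04, -9.99998801e-01, -1.51773975e-03]]), 'ft_force': array([-0.79013615,  0.09415226, -0.42318946]), 'wrist_torque': array([ 0.00548016, -0.03146916, -0.00584439]), 'grip_width': 0.08592389297172726}
side [[505.13114353   0.         319.76519137]
 [  0.         505.13114353 235.67244288]
 [  0.           0.           1.        ]] -0.0701090670416036 [[ 0.99173768 -0.1280746   0.00729906]
 [-0.05897508 -0.50572059 -0.86067917]
 [ 0.11392243  0.85313749 -0.50909537]] [-0.54912505  0.10688833  1.01807383] None
top [[496.5527158    0.         323.44435442]
 [  0.         496.5527158  239.03871623]
 [  0.           0.           1.        ]] -0.03170490171912405 [[ 0.01110545 -0.9997243   0.02068817]
 [-0.99668382 -0.01273482 -0.08036907]
 [ 0.08061037 -0.01972703 -0.99655046]] [-0.01521985  0.55400435  1.2332718 ] None
wrist [[419.49567456   0.         322.48574856]
 [  0.         419.49567456 238.55169887]
 [  0.           0.           1.        ]] -0.09921902558131467 None None [[-1.66382843e-04  9.54499000e-01  2.98214070e-01 -7.60946746e-02]
 [ 3.06405740e-04 -2.98214012e-01  9.54498983e-01 -1.35940087e-01]
 [ 9.99999939e-01  2.50186757e-04 -2.42846278e-04 -1.76610584e-04]
 [ 0.00000000e+00  0.00000000e+00  0.00000000e+00  1.00000000e+00]]
```

View pics/top0.png

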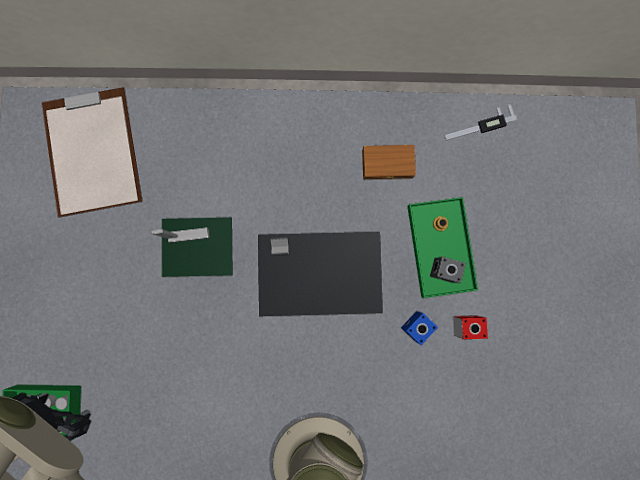

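View pics/side0.png

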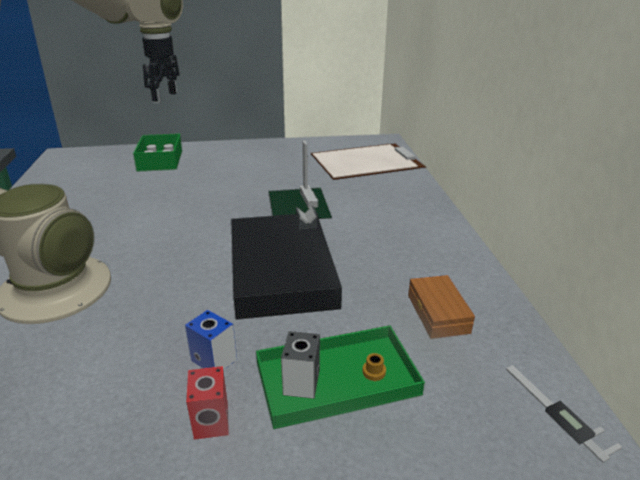

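View pics/wrist0.png

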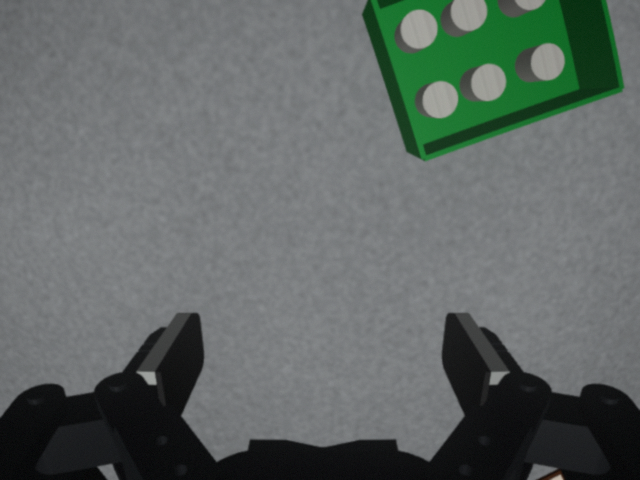

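```bash
cat > h.py <<'E'
import cv2,numpy as np
def load(n): return dict(np.load(f"pics/{n}.npz",allow_pickle=True))
def slopes(im,uv):
    K=im["intrinsics"];uv=np.atleast_2d(np.float64(uv))
    d=(uv-[K[0,2],K[1,2]])/K[0,0]; rd=np.linalg.norm(d,axis=1); r=rd.copy()
    for _ in range(20): r=rd/(1+float(im["k1"])*r*r)
    return d*(r/np.maximum(rd,1e-12))[:,None]
def pose(im):  # camera->world R,t
    if im.get("R") is not None and im["R"].ndim==2: R=im["R"].T; return R,-R@im["t"]
    M=im["mount"]; TR=im["TR"];Tp=im["Tp"]
    return TR@M[:3,:3], TR@M[:3,3]+Tp
def onplane(im,uv,z):
    s=slopes(im,uv); d=np.c_[s,np.ones(len(s))]; R,c=pose(im); d=d@R.T
    return c+d*((z-c[2])/d[:,2])[:,None]
def cloud(im):
    h,w=im["z_map"].shape; u,v=np.meshgrid(np.arange(w),np.arange(h))
    s=slopes(im,np.c_[u.ravel(),v.ravel()]); d=np.c_[s,np.ones(len(s))]*im["z_map"].ravel()[:,None]
    R,c=pose(im); return (d@R.T+c).reshape(h,w,3)
def grab(n,tag):
    from rig import env,get_image
    s=env.observe(); im=dict(get_image(n))
    if n=="wrist": im["TR"]=s["tool_rot"];im["Tp"]=s["position"]; im["R"]=np.array(0)
    im.setdefault("mount",np.array(0))
    im={k:v for k,v in im.items() if v is not None}
    np.savez(f"pics/{tag}.npz",**im); cv2.imwrite(f"pics/{tag}.png",im["pixels"][:,:,::-1]); return im
E
python3 - <<'E'
from h import *
im=load("top0"); P=cloud(im); pts={'block':(450,269),'plate':(330,280),'tray':(430,285),'case':(390,160),'vee':(280,245),'bench':(330,370),'blade':(155,233),'base':(195,235),'pad':(200,260)}
for k,(u,v) in pts.items(): print(k,P[v,u].round(4))
a=im["pixels"][:,:,::-1]
c=cv2.resize(a[190:310,390:510],(600,600),interpolation=cv2.INTER_CUBIC)
cv2.imwrite("pics/c1.png",c)
cv2.imwrite("pics/c2.png",cv2.resize(a[200:290,140:260],(800,600),interpolation=cv2.INTER_CUBIC))
s=load("side0")["pixels"][:,:,::-1]
cv2.imwrite("pics/c3.png",cv2.resize(s[310:430,250:410],(800,600),interpolation=cv2.INTER_CUBIC))
E
```

```text
block [ 0.4805 -0.3123  0.0877]
plate [ 0.4511 -0.0249  0.0629]
tray [ 0.441  -0.2835  0.0035]
case [ 0.7558 -0.1747  0.0408]
vee [0.534  0.0972 0.0765]
bench [ 0.225  -0.0291  0.0044]
blade [0.5522 0.3742 0.1549]
base [0.56   0.315  0.0249]
pad [0.4979 0.3045 0.007 ]
```

View pics/c1.png

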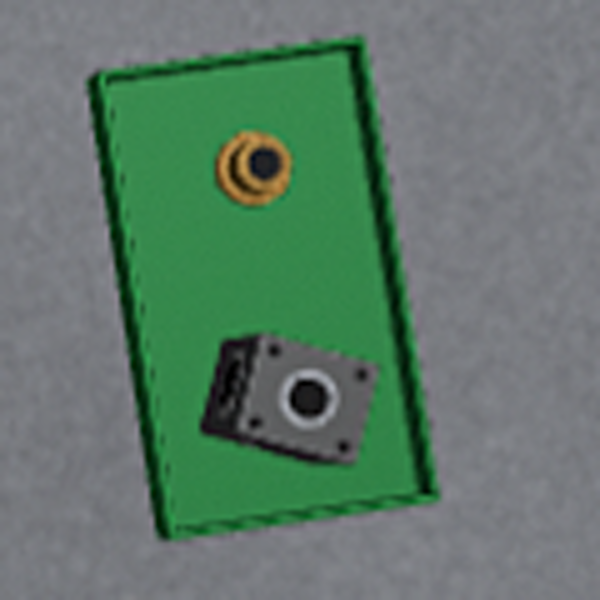

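View pics/c2.png

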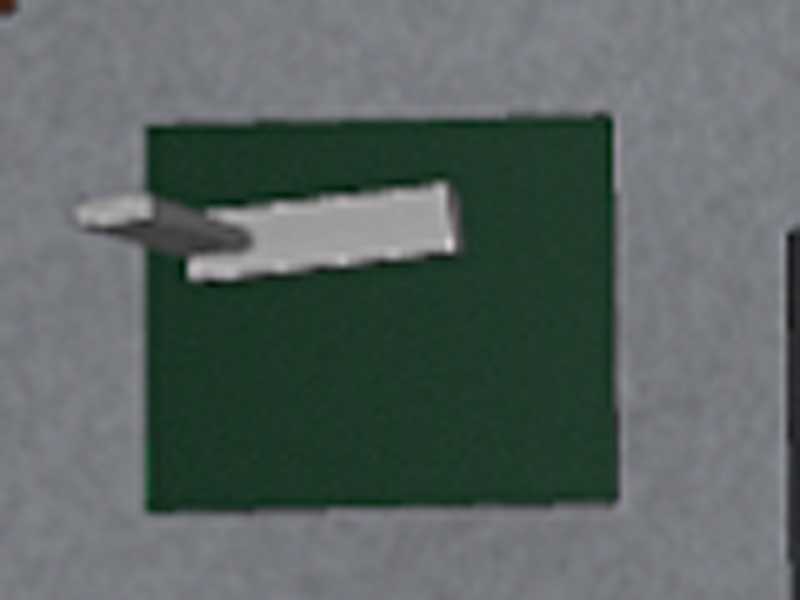

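View pics/c3.png

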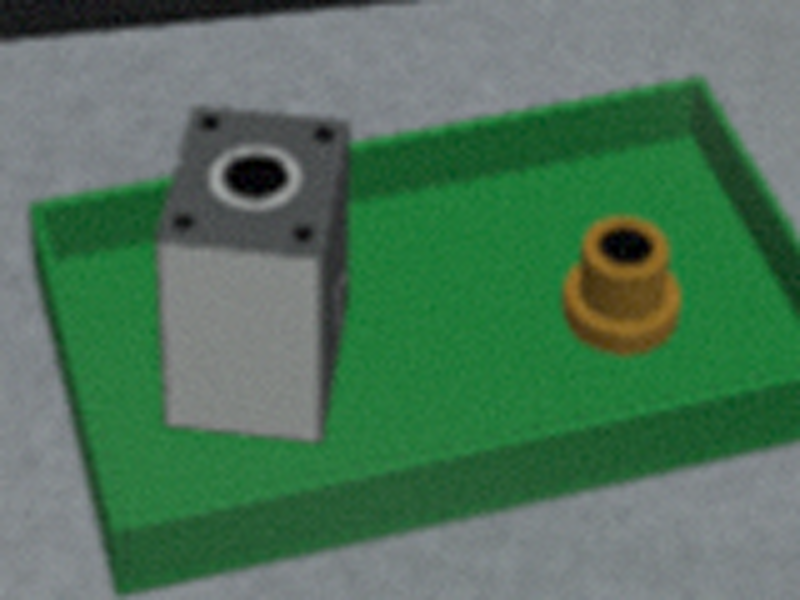

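```bash
python3 - <<'E'
from h import *
im=load("top0")
c=np.array([[265,335],[378,365],[352,465],[245,432]])/5+[390,190]-0.4
W=onplane(im,c,0.084); print(W.round(4), W.mean(0)); 
for i in range(4):
    d=W[(i+1)%4]-W[i]; print(np.linalg.norm(d), np.degrees(np.arctan2(d[1],d[0])))
# side
s=load("side0")
c=np.array([[195,106],[350,122],[321,254],[161,242]])/5+[250,310]-0.4
W=onplane(s,c,0.084); print(W.round(4), W.mean(0)); 
for i in range(4):
    d=W[(i+1)%4]-W[i]; print(np.linalg.norm(d), np.degrees(np.arctan2(d[1],d[0])))
# plate
def quad(mask):
    cs,_=cv2.findContours(mask.astype(np.uint8),cv2.RETR_EXTERNAL,cv2.CHAIN_APPROX_NONE); k=max(cs,key=cv2.contourArea); return k,cv2.minAreaRect(k)
px=im["pixels"].astype(int); P=cloud(im)
m=(px.max(2)<62)&(np.ptp(px,axis=2)<12); m[:, :240]=0;m[:,400:]=0;m[:215]=0;m[330:]=0
k,r=quad(m); b=cv2.boxPoints(r); W=onplane(im,b,0.06); print(r); print(W.round(4),W.mean(0))
for i in range(4):
    d=W[(i+1)%4]-W[i]; print(np.linalg.norm(d), np.degrees(np.arctan2(d[1],d[0])))
# square: blade top, base
c=np.array([[75,213],[150,196],[155,216],[90,232]])/6.667+[140,200]-0.4
print(onplane(im,c,0.154).round(4))
c=np.array([[447,183],[457,250],[190,281],[186,262]])/6.667+[140,200]-0.4
print(onplane(im,c,0.024).round(4))
E
```

```text
[[ 0.5103 -0.2956  0.084 ]
 [ 0.4964 -0.3506  0.084 ]
 [ 0.4482 -0.3374  0.084 ]
 [ 0.4635 -0.2855  0.084 ]] [ 0.47959938 -0.31724807  0.084     ]
0.05671715749461191 -104.15993830881477
0.050049048216705375 164.7311984486366
0.05409067726334908 73.53238075089983
0.04789191963713184 -12.12355963793103
[[ 0.4676 -0.2808  0.084 ]
 [ 0.5149 -0.2939  0.084 ]
 [ 0.4991 -0.3497  0.084 ]
 [ 0.4531 -0.3392  0.084 ]] [ 0.48368427 -0.31589714  0.084     ]
0.04906071137047059 -15.540239863228301
0.05792955518995564 -105.7432770266083
0.04719404582285876 167.2120907955249
0.06021984016670256 76.09249116301639
((319.3273010253906, 273.5737609863281), (81.5128402709961, 123.05974578857422), 88.66777801513672)
[[ 0.5608  0.1554  0.06  ]
 [ 0.5718 -0.1467  0.06  ]
 [ 0.3727 -0.1518  0.06  ]
 [ 0.3629  0.1466  0.06  ]] [0.46704039 0.00086556 0.06      ]
0.3022738331568852 -87.91562615458625
0.19912421018666798 -178.53003776403636
0.29855785763131854 91.8789030565342
0.1980484163542214 2.5422355903475635
[[0.5555 0.384  0.154 ]
 [0.5616 0.3588 0.154 ]
 [0.5548 0.3569 0.154 ]
 [0.5491 0.3787 0.154 ]]
[[0.5806 0.2865 0.024 ]
 [0.5552 0.2819 0.024 ]
 [0.5422 0.3823 0.024 ]
 [0.5494 0.3841 0.024 ]]
```

```bash
cat >> h.py <<'E'
from scipy.spatial.transform import Rotation as Ro
def Rh(h):  # tool down, jaw (tool z) heading h deg
    h=np.radians(h); z=np.array([np.cos(h),np.sin(h),0]); y=np.array([0,0,-1.]); return np.c_[np.cross(y,z),y,z]
def plan(target,h,n,p0=None,R0=None,sm=False):
    from rig import env
    s=env.observe()
    p=np.array(s["position"] if p0 is None else p0,float); R=np.array(s["tool_rot"] if R0 is None else R0,float)
    T=Rh(h); target=np.array(target,float)
    print("at",p.round(4),"head",round(np.degrees(np.arctan2(R[1,2],R[0,2])),2),"F",s["ft_force"].round(1),"w",round(s["grip_width"],4))
    rv=(Ro.from_matrix(R).inv()*Ro.from_matrix(T)).as_rotvec(); ps,Rs=p.copy(),R.copy()
    rows=[]
    for k in range(1,n+1):
        f=k/n
        if sm: f=f*f*(3-2*f)
        pt=p+(target-p)*f; Rt=R@Ro.from_rotvec(rv*f).as_matrix()
        d=np.round(Rs.T@(pt-ps)*1000,1); w=np.round(Ro.from_matrix(Rs.T@Rt).as_rotvec(),3)
        rows.append(np.r_[d,w]); ps=ps+Rs@d/1000; Rs=Rs@Ro.from_rotvec(w).as_matrix()
    for i,r in enumerate(rows): print(", ".join(f"{v:g}" for v in r+0.0),end=",\n" if i%5<4 else "\n--\n")
    print("end",ps.round(4))
E
python3 - <<'E'
from h import *
plan([0.482,-0.3165,0.2],-15,20)
E
```

```text
at [0.192  0.5152 0.2389] head 69.56 F [0.2 1.2 0.4] w 0.0853
28.1, 2, -33.9, 0, 0.074, 0,
30.6, 1.9, -31.7, 0, 0.074, 0,
32.8, 2, -29.4, 0, 0.073, 0,
34.8, 2, -26.9, 0, 0.074, 0,
36.8, 2, -24.3, 0, 0.074, 0
--
38.4, 1.9, -21.5, 0, 0.074, 0,
39.9, 2, -18.5, 0, 0.074, 0,
41.2, 2, -15.6, 0, 0.073, 0,
42.3, 2, -12.5, 0, 0.074, 0,
43, 1.9, -9.4, 0, 0.074, 0
--
43.6, 2, -6.2, 0, 0.074, 0,
43.9, 2, -2.9, 0, 0.073, 0.001,
44.1, 1.9, 0.3, 0, 0.074, 0,
43.9, 1.9, 3.5, 0.001, 0.074, 0,
43.5, 2, 6.8, 0, 0.074, 0
--
42.9, 1.9, 10, 0, 0.074, 0,
42, 1.9, 13.1, 0, 0.073, 0,
41, 2, 16.2, 0, 0.074, 0,
39.7, 1.9, 19.1, 0, 0.074, 0,
38.1, 1.9, 22, 0, 0.074, 0
--
end [ 0.482  -0.3165  0.2   ]
```

Candidates for the block, in top-camera pixels:
- Grey block in the green tray at (450,269).
- Blue lookalike at (420,328) and red lookalike at (472,327), both on the bench.

I choose the grey one. The crops show it standing in the tray, with its bright plain face toward -y. The square is on the felt at (187,235), with its blade at the +y end. The small tray at (45,400) and the caliper at (480,125) aren't part of the job.

Request:
move_arm(targets=[28,2,-34,0,0.074,0,30.6,2,-31.7,0,0.074,0,32.8,2,-29.4,0,0.073,0,34.8,2,-26.9,0,0.074,0,36.8,2,-24.3,0,0.074,0], hand=1)

```text
time_s: 0.78
position: [0.2646, 0.306, 0.2292]
tool_rot: [[0.747, 0.0, 0.665], [-0.665, -0.0, 0.747], [0.0, -1.0, -0.0]]
ft_force: [1.1, 0.4, -0.2]
grip_width: 0.0855
```

Request:
move_arm(targets=[38.4,1.9,-21.5,0,0.074,0,39.9,2,-18.5,0,0.074,0,41.2,2,-15.6,0,0.073,0,42.3,2,-12.5,0,0.074,0,43,1.9,-9.4,0,0.074,0])

```text
time_s: 1.4
position: [0.3372, 0.0981, 0.2195]
tool_rot: [[0.456, 0.0, 0.89], [-0.89, 0.0, 0.456], [0.0, -1.0, 0.0]]
ft_force: [0.5, 0.2, 1.2]
grip_width: 0.0853
```

Request:
move_arm(targets=[43.6,2,-6.2,0,0.074,0,43.9,2,-2.9,0,0.073,0,44.1,1.9,0.3,0,0.074,0,43.9,1.9,3.5,0,0.074,0,43.5,2,6.8,0,0.074,0])

```text
time_s: 2.02
position: [0.4097, -0.1099, 0.2096]
tool_rot: [[0.104, -0.0, 0.995], [-0.995, 0.0, 0.104], [-0.0, -1.0, -0.0]]
ft_force: [0.9, 0.4, 0.3]
grip_width: 0.0856
```

Request:
move_arm(targets=[42.9,1.9,10,0,0.074,0,42,1.9,13.1,0,0.073,0,41,2,16.2,0,0.074,0,39.7,1.9,19.1,0,0.074,0,38.1,1.9,22,0,0.074,0])

```text
time_s: 2.65
position: [0.4822, -0.3177, 0.1998]
tool_rot: [[-0.262, -0.0, 0.965], [-0.965, 0.0, -0.262], [-0.0, -1.0, -0.0]]
ft_force: [0.0, 0.3, 0.2]
grip_width: 0.0854
```

```bash
python3 - <<'E'
from h import *
grab("wrist","w1")
E
```

```text
(no output)
```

View pics/w1.png

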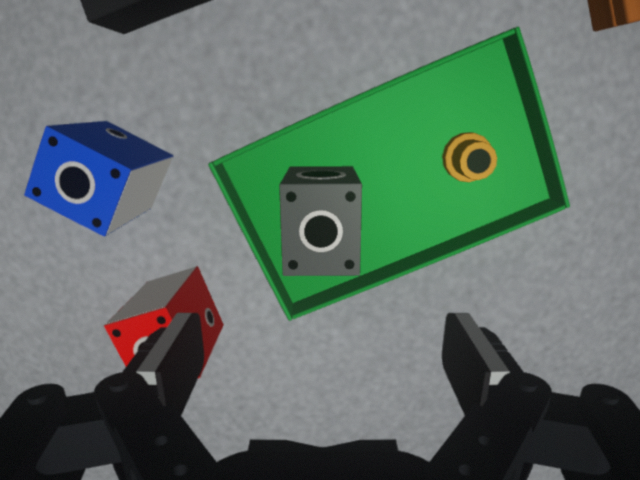

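The wrist view shows the grey block's top face at about (279..361, 184..275), well aligned with the jaws, with its bore facing up-image (+y). The red lookalike is at lower left, so I'll check that the left finger clears it.

```bash
python3 - <<'E'
from h import *
im=load("w1"); px=im["pixels"].astype(int)
W=onplane(im,[(279.5,184),(361,184),(359.5,275),(282.5,275)],0.084); print(W.round(4),W.mean(0))
for i in range(4):
    d=W[(i+1)%4]-W[i]; print(np.linalg.norm(d), np.degrees(np.arctan2(d[1],d[0])))
print("ring",onplane(im,[(321,231)],0.084))
P=cloud(im); print("depth block",P[200,320],P[265,300],P[265,345],P[200,300])
print("red top",onplane(im,[(105,325),(168,309),(223,325),(198,267)],0.08).round(4), P[290,200])
print("bush",onplane(im,[(470,158)],0.02))
p=im["Tp"];R=im["TR"]
for lab,uv,z in [("red",[(105,325),(168,309),(197,267)],0.08),("wall",[(211,163),(290,319),(220,170)],0.03)]:
    print(lab,((onplane(im,uv,z)-p)@R).round(4))
E
```

```text
[[ 0.4655 -0.2801  0.084 ]
 [ 0.5132 -0.293   0.084 ]
 [ 0.4983 -0.3505  0.084 ]
 [ 0.4501 -0.3375  0.084 ]] [ 0.48175666 -0.31526162  0.084     ]
0.04937356637111009 -15.143118524307017
0.059359294052389384 -104.53539182133193
0.049864511998768755 164.89095139883872
0.059385767919646004 74.9906669232038
ring [[ 0.48198391 -0.3153222   0.084     ]]
depth block [ 0.4866842  -0.29574922  0.08563765] [ 0.46314947 -0.33341081  0.08496717] [ 0.49097664 -0.34056638  0.08587368] [ 0.47475336 -0.29290522  0.08389316]
red top [[ 0.3157 -0.3433  0.08  ]
 [ 0.3655 -0.3428  0.08  ]
 [ 0.3986 -0.364   0.08  ]
 [ 0.3969 -0.3191  0.08  ]] [ 0.3654202  -0.35720877  0.01758777]
bush [[ 0.60046419 -0.3072076   0.02      ]]
red [[ 0.0683  0.1198 -0.154 ]
 [ 0.0548  0.1198 -0.106 ]
 [ 0.0237  0.1198 -0.0826]]
wall [[-0.0381  0.1698 -0.0814]
 [ 0.0885  0.1698 -0.0265]
 [-0.0329  0.1698 -0.0751]]
```

```bash
python3 - <<'E'
from h import *
plan([0.4819,-0.3153,0.047],-15.1,5)
E
```

```text
at [ 0.4831 -0.3223  0.199 ] head -15.48 F [-2.8 -2.3 -1.5] w 0.0858
-1.3, 30.4, -0.6, 0, -0.001, 0,
-1.4, 30.4, -0.7, 0, -0.002, 0.001,
-1.3, 30.4, -0.6, 0, -0.001, 0,
-1.3, 30.4, -0.6, -0.001, -0.001, 0,
-1.3, 30.4, -0.6, 0, -0.002, 0.001
--
end [ 0.4819 -0.3152  0.047 ]
```

Request:
move_arm(targets=[0,20,0,0,0,0,0,20,0,0,0,0,0,15,0,0,0,0,0,5,0,0,0,0,0,0,0,0,0,0])

```text
time_s: 3.32
position: [0.4821, -0.3164, 0.1403]
tool_rot: [[-0.259, 0.0, 0.966], [-0.966, -0.0, -0.259], [0.0, -1.0, 0.0]]
ft_force: [0.1, 0.9, 0.7]
grip_width: 0.0853
```

```bash
python3 - <<'E'
from h import *
im=grab("wrist","w2"); print(im["Tp"])
a=im["pixels"][:,:,::-1]; cv2.imwrite("pics/w2c.png",cv2.resize(a[120:320,200:440],(720,600)))
plan([0.4819,-0.3153,0.047],-15.1,5)
E
```

```text
[ 0.48207606 -0.31639761  0.14025084]
at [ 0.4822 -0.3165  0.1406] head -15.0 F [0.3 0.2 0. ] w 0.0853
-0.2, 18.7, -0.1, 0, 0, 0,
-0.2, 18.8, -0.2, 0, 0.001, 0,
-0.3, 18.7, -0.1, 0, 0, 0,
-0.2, 18.7, -0.1, -0.001, 0, 0,
-0.2, 18.7, -0.1, 0, 0.001, 0
--
end [ 0.4819 -0.3153  0.047 ]
```

View pics/w2c.png

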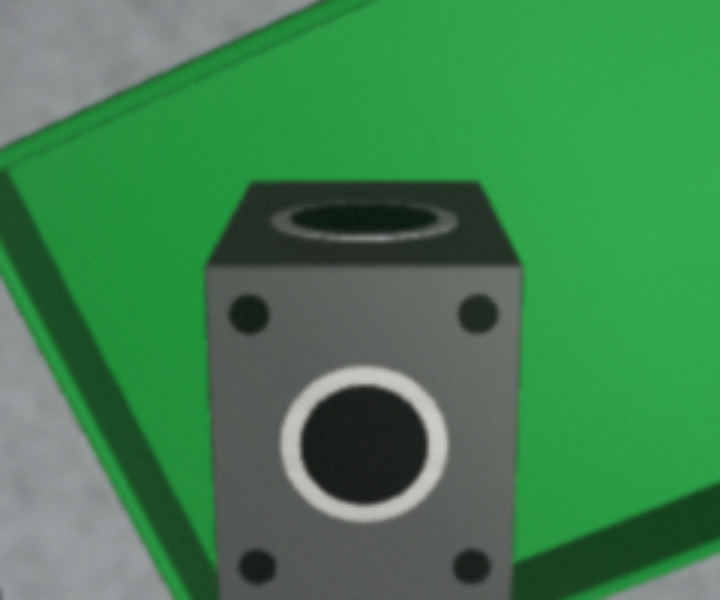

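```bash
python3 - <<'E'
from h import *
im=load("w2"); W=onplane(im,np.array([(364,444),(205,266),(522,266),(249,314),(478,314),(257,567),(472,567)])/3+[200,120]-.33,0.084); print(W.round(4)); print(W[3:].mean(0))
for a,b in((1,2),(3,4),(5,6),(5,3)):
  d=W[b]-W[a];print(np.linalg.norm(d),np.degrees(np.arctan2(d[1],d[0])))
E
```

```text
[[ 0.4818 -0.3153  0.084 ]
 [ 0.4655 -0.28    0.084 ]
 [ 0.5135 -0.2929  0.084 ]
 [ 0.4699 -0.2893  0.084 ]
 [ 0.505  -0.2987  0.084 ]
 [ 0.4585 -0.3323  0.084 ]
 [ 0.4937 -0.3417  0.084 ]]
[ 0.48176572 -0.31546989  0.084     ]
0.04972091949228949 -14.984507278447179
0.03630296256447797 -14.980174708550157
0.03645556766748029 -14.957225483637751
0.04447724614441192 75.05396414105496
```

Request:
move_arm(targets=[-0.5,25,0,0,0,0,-0.5,25,-0.1,0,0,0,-0.2,20,-0.1,0,0,0,0,15,0,0,0,0,0,8.5,0,0,0,0])

```text
time_s: 4.0
position: [0.4822, -0.3153, 0.0464]
tool_rot: [[-0.259, 0.0, 0.966], [-0.966, -0.0, -0.259], [0.0, -1.0, 0.0]]
ft_force: [0.1, 0.1, 0.3]
grip_width: 0.0854
```

Request:
move_arm(targets=[0,0,0,0,0,0,0,0,0,0,0,0,0,0,0,0,0,0,0,0,0,0,0,0,0,0,0,0,0,0], hand=-1, squeeze=60)

```text
time_s: 4.62
position: [0.4822, -0.3154, 0.0475]
tool_rot: [[-0.259, 0.001, 0.966], [-0.966, -0.001, -0.259], [0.001, -1.0, 0.001]]
ft_force: [-2.9, 1.1, 6.8]
grip_width: 0.0498
```

Request:
move_arm(targets=[0,0,0,0,0,0,0,0,0,0,0,0,0,-2,0,0,0,0,0,-4,0,0,0,0,0,-6,0,0,0,0])

```text
time_s: 5.25
position: [0.4819, -0.3149, 0.0584]
tool_rot: [[-0.259, -0.001, 0.966], [-0.966, 0.001, -0.259], [-0.001, -1.0, -0.001]]
ft_force: [0.1, 0.2, -7.4]
grip_width: 0.0491
```

```bash
python3 - <<'E'
from h import *
plan([0.4819,-0.3153,0.16],-15,5,p0=[0.4818,-0.3154,0.059],R0=Rh(-15),sm=True)
plan([0.435,0.05,0.16],0,15,p0=[0.4819,-0.3153,0.16],R0=Rh(-15),sm=True)
E
```

```text
at [ 0.4818 -0.3154  0.059 ] head -15.0 F [ 0.1  0.2 -7.4] w 0.0491
0, -10.5, 0, 0, 0, 0,
0, -25.1, 0, 0, 0, 0,
-0.1, -29.8, 0, 0, 0, 0,
0, -25.1, 0.1, 0, 0, 0,
0, -10.5, 0, 0, 0, 0
--
end [ 0.4819 -0.3153  0.16  ]
at [ 0.4819 -0.3153  0.16  ] head -15.0 F [ 0.1  0.2 -7.4] w 0.0491
-4.3, 0, -1.8, 0, -0.003, 0,
-12.3, 0, -5, 0, -0.01, 0,
-18.9, 0, -7.5, 0, -0.014, 0,
-24.6, 0, -9.3, 0, -0.019, 0,
-29.1, 0, -10.4, 0, -0.022, 0
--
-32.4, 0, -10.8, 0, -0.024, 0,
-34.6, 0, -10.6, 0, -0.026, 0,
-35.4, 0, -9.8, 0, -0.026, 0,
-35, 0, -8.8, 0, -0.026, 0,
-33.4, 0, -7.4, 0, -0.024, 0
--
-30.3, 0, -6, 0, -0.022, 0,
-25.9, 0, -4.6, 0, -0.019, 0,
-20.1, 0, -3.1, 0, -0.014, 0,
-13.1, 0, -1.9, 0, -0.009, 0,
-4.6, 0, -0.6, 0, -0.004, 0
--
end [0.435 0.05  0.16 ]
```

Request:
move_arm(targets=[0,-10.5,0,0,0,0,0,-25.1,0,0,0,0,-0.1,-29.8,0,0,0,0,0,-25.1,0.1,0,0,0,0,-10.5,0,0,0,0])

```text
time_s: 5.88
position: [0.4825, -0.3153, 0.1615]
tool_rot: [[-0.259, 0.002, 0.966], [-0.966, -0.002, -0.259], [0.001, -1.0, 0.002]]
ft_force: [0.0, 0.4, -7.3]
grip_width: 0.0492
```

Request:
move_arm(targets=[-4.3,0,-1.8,0,-0.003,0,-12.3,0,-5,0,-0.01,0,-18.9,0,-7.5,0,-0.014,0,-24.6,0,-9.3,0,-0.019,0,-29.1,0,-10.4,0,-0.022,0])

```text
time_s: 6.5
position: [0.4695, -0.2183, 0.1591]
tool_rot: [[-0.191, -0.001, 0.982], [-0.982, 0.001, -0.191], [-0.001, -1.0, -0.001]]
ft_force: [0.2, 0.1, -6.5]
grip_width: 0.0497
```

Request:
move_arm(targets=[-32.4,0,-10.8,0,-0.024,0,-34.6,0,-10.6,0,-0.026,0,-35.4,0,-9.8,0,-0.026,0,-35,0,-8.8,0,-0.026,0,-33.4,0,-7.4,0,-0.024,0])

```text
time_s: 7.12
position: [0.4464, -0.0421, 0.1594]
tool_rot: [[-0.066, -0.001, 0.998], [-0.998, 0.001, -0.066], [-0.0, -1.0, -0.001]]
ft_force: [-0.1, 0.0, -6.4]
grip_width: 0.0495
```

Request:
move_arm(targets=[-30.3,0,-6,0,-0.022,0,-25.9,0,-4.6,0,-0.019,0,-20.1,0,-3.1,0,-0.014,0,-13.1,0,-1.9,0,-0.009,0,-4.6,0,-0.6,0,-0.004,0])

```text
time_s: 7.75
position: [0.4349, 0.051, 0.1596]
tool_rot: [[0.002, -0.0, 1.0], [-1.0, -0.0, 0.002], [0.0, -1.0, -0.0]]
ft_force: [-0.4, -0.2, -7.1]
grip_width: 0.0495
```

```bash
python3 - <<'E'
from h import *
grab("side","s2");grab("top","t2")
plan([0.435,0.05,0.11],0,5)
s=load("s2")["pixels"][:,:,::-1]
a=s[120:320,200:400]; b=load("t2")["pixels"][210:330,240:400,::-1]
cv2.imwrite("pics/s2c.png",np.hstack([cv2.resize(a,(400,400)),cv2.resize(b,(400,400))]))
E
```

```text
at [0.4352 0.0504 0.1596] head 0.03 F [-0.3 -0.5 -6.8] w 0.049
0.1, 9.9, 0, 0, 0, 0,
0, 9.9, -0.1, 0, 0, 0,
0.1, 9.9, 0, 0, 0, 0,
0.1, 10, -0.1, 0, 0, 0,
0.1, 9.9, 0, 0, 0.001, 0
--
end [0.435 0.05  0.11 ]
```

View pics/s2c.png

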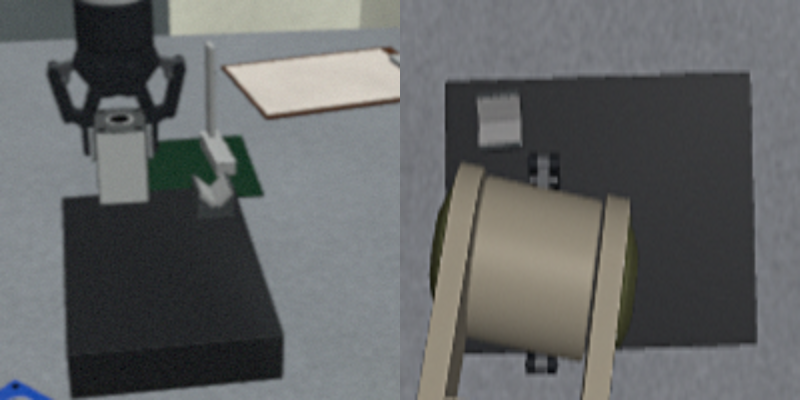

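The block is held upright over the plate and clear of the vee block. Lowering it slowly.

Request:
move_arm(targets=[0,12,0,0,0,0,0,14,0,0,0,0,0,13,0,0,0,0,0,8,0,0,0,0,0,4,0,0,0,0])

```text
time_s: 8.48
position: [0.4353, 0.0499, 0.108]
tool_rot: [[-0.001, -0.001, 1.0], [-1.0, 0.0, -0.001], [-0.0, -1.0, -0.001]]
ft_force: [0.9, 0.9, -7.1]
grip_width: 0.0496
```

Request:
move_arm(targets=[0,2,0,0,0,0,0,1,0,0,0,0,0,1,0,0,0,0,0,0.6,0,0,0,0,0,0.4,0,0,0,0])

```text
time_s: 9.1
position: [0.4354, 0.0502, 0.1037]
tool_rot: [[0.0, 0.0, 1.0], [-1.0, -0.0, 0.0], [0.0, -1.0, 0.0]]
ft_force: [-0.3, 0.7, -6.3]
grip_width: 0.049
```

Request:
move_arm(targets=[0,0.4,0,0,0,0,0,0.3,0,0,0,0,0,0.3,0,0,0,0,0,0,0,0,0,0,0,0,0,0,0,0])

```text
time_s: 9.72
position: [0.4354, 0.0502, 0.1035]
tool_rot: [[0.0, 0.001, 1.0], [-1.0, -0.0, 0.0], [0.0, -1.0, 0.001]]
ft_force: [-5.0, 0.6, 8.0]
grip_width: 0.0495
```

Contact felt: the vertical force went from -6 to +8 N. Releasing.

Request:
move_arm(targets=[0,0,0,0,0,0,0,0,0,0,0,0,0,0,0,0,0,0,0,0,0,0,0,0,0,0,0,0,0,0], hand=1)

```text
time_s: 10.35
position: [0.4354, 0.0502, 0.1026]
tool_rot: [[-0.0, 0.0, 1.0], [-1.0, 0.0, -0.0], [-0.0, -1.0, 0.0]]
ft_force: [-0.8, 0.2, -0.7]
grip_width: 0.085
```

Request:
move_arm(targets=[0,-5,0,0,0,0,0,-15,0,0,0,0,0,-25,0,0,0,0,0,-25,0,0,0,0,0,-15,0,0,0,0])

```text
time_s: 10.98
position: [0.4356, 0.0502, 0.1891]
tool_rot: [[0.0, 0.002, 1.0], [-1.0, -0.0, 0.0], [0.0, -1.0, 0.002]]
ft_force: [-0.6, -0.4, -0.3]
grip_width: 0.0853
```

Request:
move_arm(targets=[0,-10,0,0,0,0,0,-10,0,0,0,0,0,-5,0,0,0,0,0,0,0,0,0,0,0,0,0,0,0,0])

```text
time_s: 11.6
position: [0.4352, 0.0502, 0.2122]
tool_rot: [[-0.0, -0.001, 1.0], [-1.0, 0.0, -0.0], [-0.0, -1.0, -0.001]]
ft_force: [-0.0, -0.6, 0.6]
grip_width: 0.0854
```

```bash
python3 - <<'E'
from h import *
im=grab("wrist","w3"); print(im["Tp"],im["TR"].round(4))
a=im["pixels"][:,:,::-1]; cv2.imwrite("pics/w3c.png",cv2.resize(a[100:340,180:460],(700,600),interpolation=cv2.INTER_CUBIC))
E
```

```text
[0.43521973 0.0501851  0.21223793] [[-0.e+00 -8.e-04  1.e+00]
 [-1.e+00  1.e-04 -0.e+00]
 [-1.e-04 -1.e+00 -8.e-04]]
```

View pics/w3c.png

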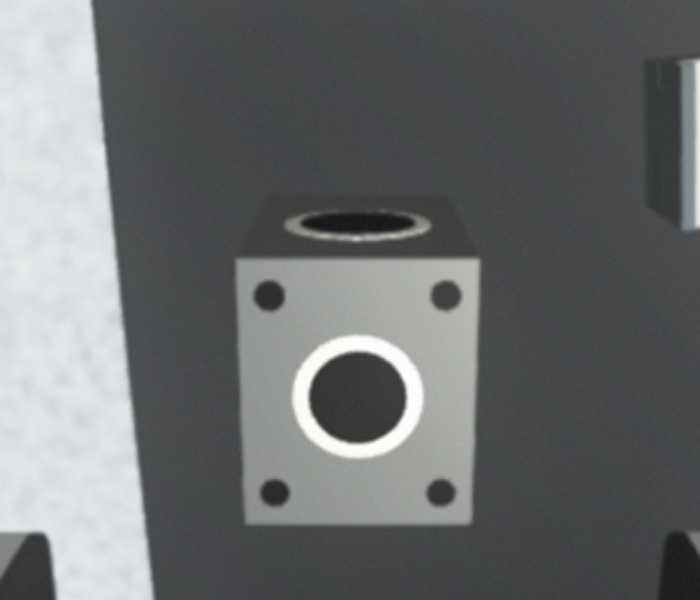

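```bash
python3 - <<'E'
from h import *
im=load("w3"); W=onplane(im,np.array([(358,397),(236,258),(481,258),(472,524),(245,524),(269,296),(446,296),(441,492),(275,492)])/2.5+[180,100]-.3,0.14); print(W.round(4)); print(W[1:5].mean(0),W[5:].mean(0))
for a,b in((1,2),(4,3),(5,6),(8,7),(4,1),(3,2)):
  d=W[b]-W[a];print(np.linalg.norm(d),np.degrees(np.arctan2(d[1],d[0])))
print(np.abs(np.array(im["TR"])).round(4))
# square estimate target
plan([0.561,0.37,0.23],7.4,15,sm=True)
E
```

```text
[[0.4355 0.0501 0.14  ]
 [0.4107 0.0801 0.14  ]
 [0.4604 0.0801 0.14  ]
 [0.4606 0.0203 0.14  ]
 [0.4106 0.0202 0.14  ]
 [0.4172 0.0721 0.14  ]
 [0.4535 0.0721 0.14  ]
 [0.4536 0.028  0.14  ]
 [0.4174 0.028  0.14  ]]
[0.43557266 0.05015765 0.14      ] [0.4354175  0.05006192 0.14      ]
0.049746898485955766 0.034143642882399204
0.05007195216857521 0.06318048473390545
0.036301907707599654 0.03746464278108375
0.0361924115206696 0.060251199291670186
0.05986453046312666 89.87681222938461
0.05983914456034229 90.1879775166628
[[0.e+00 8.e-04 1.e+00]
 [1.e+00 1.e-04 0.e+00]
 [1.e-04 1.e+00 8.e-04]]
at [0.4352 0.0502 0.2122] head 0.0 F [-0.5  0.4 -0.4] w 0.0855
-4.1, -0.2, 1.6, 0, -0.002, 0,
-11.4, -0.7, 4.5, 0, -0.004, 0,
-17.7, -1, 7.1, 0, -0.007, 0,
-22.7, -1.2, 9.3, 0, -0.01, 0,
-26.6, -1.5, 11.1, 0, -0.01, 0
--
-29.2, -1.7, 12.7, 0, -0.012, 0,
-30.8, -1.7, 13.7, 0, -0.013, 0,
-31.2, -1.8, 14.4, 0, -0.013, 0,
-30.4, -1.7, 14.5, 0.001, -0.013, 0,
-28.6, -1.7, 14.1, 0, -0.012, 0
--
-25.6, -1.5, 13.1, 0, -0.01, 0,
-21.8, -1.2, 11.4, 0, -0.01, 0,
-16.8, -1, 8.9, 0, -0.007, 0,
-10.8, -0.6, 5.9, 0, -0.004, 0,
-3.9, -0.3, 2.1, 0, -0.002, 0
--
end [0.561 0.37  0.23 ]
```

The block stands at (0.4355, 0.0501) with yaw about 0 and its face at y≈0.0202. Sizes check out at 50 x 60 mm. Next, a view pose over the square.

Request:
move_arm(targets=[-4.1,-0.5,1.6,0,-0.002,0,-11.4,-1,4.5,0,-0.004,0,-17.7,-2,7.1,0,-0.007,0,-22.7,-3,9,0,-0.01,0,-26.6,-4,11,0,-0.01,0])

```text
time_s: 12.28
position: [0.4679, 0.1345, 0.2232]
tool_rot: [[0.033, -0.0, 0.999], [-0.999, 0.0, 0.033], [-0.0, -1.0, -0.0]]
ft_force: [0.7, 0.7, -0.1]
grip_width: 0.0855
```

Request:
move_arm(targets=[-29.2,-5,12,0,-0.012,0,-30.8,-5,13,0,-0.013,0,-31.2,-5,14,0,-0.013,0,-30.4,-5,14,0,-0.013,0,-28.6,-3,13,0,-0.012,0])

```text
time_s: 12.9
position: [0.5249, 0.289, 0.2462]
tool_rot: [[0.097, 0.0, 0.995], [-0.995, 0.0, 0.097], [-0.0, -1.0, 0.0]]
ft_force: [-0.0, 0.2, 0.0]
grip_width: 0.0854
```

Request:
move_arm(targets=[-25.6,-2,12,0,-0.01,0,-21.8,-1,11,0,-0.01,0,-16.8,-1,8.5,0,-0.007,0,-10.8,0,5.5,0,-0.004,0,-3.9,0,2,0,-0.002,0])

```text
time_s: 13.52
position: [0.5548, 0.3704, 0.2497]
tool_rot: [[0.129, -0.0, 0.992], [-0.992, -0.0, 0.129], [0.0, -1.0, -0.0]]
ft_force: [-0.8, -0.3, 0.8]
grip_width: 0.0853
```

Request:
move_arm(targets=[0,0,0,0,0,0,0,0,0,0,0,0,0,0,0,0,0,0,0,0,0,0,0,0,0,0,0,0,0,0])

```text
time_s: 14.15
position: [0.555, 0.3694, 0.2502]
tool_rot: [[0.129, 0.0, 0.992], [-0.992, 0.0, 0.129], [-0.0, -1.0, 0.0]]
ft_force: [0.5, 0.0, -0.1]
grip_width: 0.0852
```

```bash
python3 - <<'E'
from h import *
im=grab("wrist","w4"); print(im["Tp"],im["TR"].round(4))
E
```

```text
[0.5549523  0.36943627 0.25018819] [[ 0.1285  0.      0.9917]
 [-0.9917  0.      0.1285]
 [-0.     -1.      0.    ]]
```

View pics/w4.png

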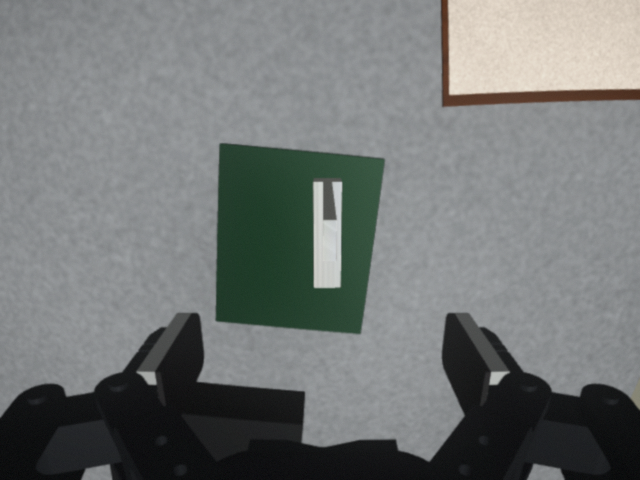

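```bash
python3 - <<'E'
from h import *
a=load("w4")["pixels"][:,:,::-1]; cv2.imwrite("pics/w4c.png",cv2.resize(a[165:305,270:390],(686,800)[:2] if 0 else (510,595),interpolation=cv2.INTER_CUBIC))
E
```

```text
(no output)
```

View pics/w4c.png

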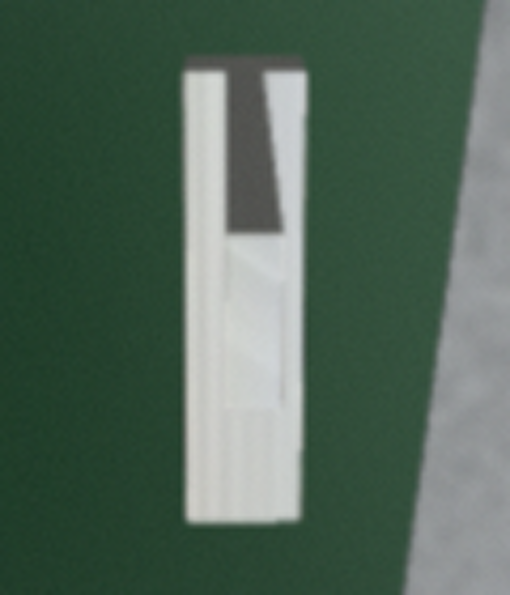

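```bash
python3 - <<'E'
from h import *
im=load("w4"); f=lambda c:np.array(c)/4.25+[270,165]-.38
B=onplane(im,f([(183,70),(306,70),(301,522),(186,522)]),0.024);T=onplane(im,f([(226,233),(283.5,233),(282,408),(226,408)]),0.154)
for W in(B,T):
  print(W.round(4),W.mean(0).round(4))
  for i in range(4):
    d=W[(i+1)%4]-W[i]; print(round(np.linalg.norm(d),4), np.degrees(np.arctan2(d[1],d[0])).round(2))
print("heel mid from base",(B[0]+B[1])/2, "from blade",(T[0]+T[1])/2)
h=np.radians(7.4); y=np.array([-np.sin(h),np.cos(h),0])
print("grip from base",(B[0]+B[1])/2-y*.0125)
E
```

```text
[[0.5445 0.3832 0.024 ]
 [0.5694 0.3864 0.024 ]
 [0.5826 0.2868 0.024 ]
 [0.5574 0.2835 0.024 ]] [0.5634 0.335  0.024 ]
0.0252 7.42
0.1005 -82.46
0.0254 -172.59
0.1005 97.37
[[0.5532 0.3842 0.154 ]
 [0.5609 0.3852 0.154 ]
 [0.5642 0.3603 0.154 ]
 [0.5565 0.3593 0.154 ]] [0.5587 0.3723 0.154 ]
0.0077 7.42
0.0251 -82.52
0.0078 -172.59
0.0251 97.41
heel mid from base [0.55692658 0.38482146 0.024     ] from blade [0.55708468 0.38470253 0.154     ]
grip from base [0.55853652 0.37242557 0.024     ]
```

```bash
python3 - <<'E'
from h import *
plan([0.5586,0.3723,0.114],7.45,10,p0=[.555,.3695,.2501],R0=Rh(7.38),sm=True)
E
```

```text
at [0.555  0.3695 0.2501] head 7.38 F [ 0.4 -0.7  0.2] w 0.0856
-0.1, 3.8, 0.1, 0, 0, 0,
-0.1, 10.4, 0.3, 0, 0, 0,
-0.3, 15.2, 0.4, 0, 0, 0,
-0.3, 18.5, 0.6, 0, 0, 0,
-0.4, 20.2, 0.6, 0, -0.001, 0
--
-0.3, 20.1, 0.5, 0, 0, 0,
-0.3, 18.5, 0.6, 0, 0, 0,
-0.3, 15.2, 0.4, 0, 0, 0,
-0.1, 10.4, 0.3, 0, 0, 0,
-0.1, 3.8, 0.1, 0, 0, 0
--
end [0.5586 0.3723 0.114 ]
```

Request:
move_arm(targets=[-0.2,4,0.4,0,0,0,-0.5,10,1,0,0,0,-0.7,15,1,0,0,0,-0.5,19,1,0,0,0,-0.4,20,0.4,0,-0.001,0])

```text
time_s: 14.82
position: [0.5582, 0.3723, 0.1803]
tool_rot: [[0.13, -0.001, 0.992], [-0.992, -0.0, 0.13], [0.0, -1.0, -0.001]]
ft_force: [-0.4, -0.0, -0.7]
grip_width: 0.0856
```

Request:
move_arm(targets=[0,20,0.1,0,0,0,0,19,0,0,0,0,0,15,0,0,0,0,0,10,0,0,0,0,0,4,0,0,0,0])

```text
time_s: 15.45
position: [0.5584, 0.3723, 0.1135]
tool_rot: [[0.13, -0.001, 0.992], [-0.992, -0.0, 0.13], [0.0, -1.0, -0.001]]
ft_force: [-1.0, 0.6, 0.7]
grip_width: 0.0851
```

```bash
python3 - <<'E'
from h import *
im=grab("wrist","w5"); plan([0.5586,0.3723,0.114],7.45,5)
E
```

```text
at [0.5585 0.3723 0.1135] head 7.45 F [ 0.3 -0.7 -0.3] w 0.0854
0, -0.1, 0, 0, 0, 0,
0, -0.1, 0.1, 0, 0, 0,
0, -0.1, 0, 0, 0, 0,
0, -0.1, 0, 0, 0, 0,
0, -0.1, 0, 0.001, 0, 0
--
end [0.5586 0.3723 0.114 ]
```

View pics/w5.png

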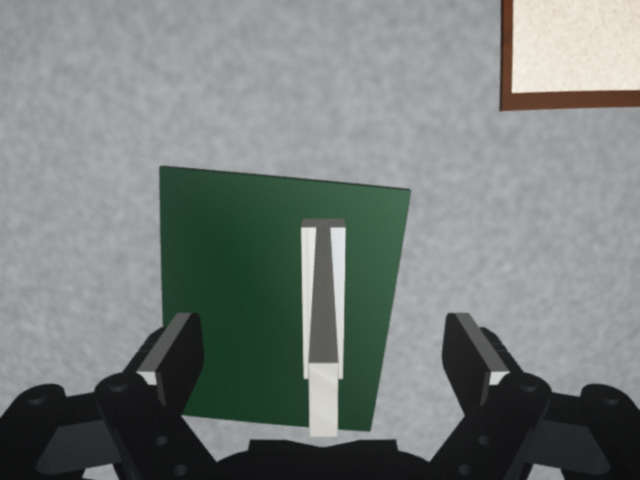

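The blade is centred between the pads, with its top edge at (310..337, 362). Closing.

Request:
move_arm(targets=[0,0,0,0,0,0,0,0,0,0,0,0,0,0,0,0,0,0,0,0,0,0,0,0,0,0,0,0,0,0], hand=-1, squeeze=80)

```text
time_s: 16.12
position: [0.5586, 0.3725, 0.1144]
tool_rot: [[0.13, 0.001, 0.992], [-0.992, 0.001, 0.13], [-0.0, -1.0, 0.001]]
ft_force: [0.2, 0.8, 1.7]
grip_width: 0.0069
```

Request:
move_arm(targets=[0,0,0,0,0,0,0,0,0,0,0,0,0,0,0,0,0,0,0,0,0,0,0,0,0,0,0,0,0,0])

```text
time_s: 16.75
position: [0.5586, 0.3725, 0.1144]
tool_rot: [[0.13, 0.001, 0.992], [-0.992, 0.0, 0.13], [-0.0, -1.0, 0.001]]
ft_force: [0.3, 2.1, 3.6]
grip_width: 0.0075
```

Request:
move_arm(targets=[0,-1,0,0,0,0,0,-2,0,0,0,0,0,-4,0,0,0,0,0,-5,0,0,0,0,0,-8,0,0,0,0])

```text
time_s: 17.38
position: [0.5584, 0.3722, 0.1343]
tool_rot: [[0.13, -0.001, 0.992], [-0.992, -0.0, 0.13], [0.0, -1.0, -0.001]]
ft_force: [0.8, 0.1, -3.8]
grip_width: 0.0072
```

```bash
python3 - <<'E'
from h import *
im=grab("wrist","w6"); grab("side","s6"); s=load("s6")["pixels"][:,:,::-1]
cv2.imwrite("pics/s6c.png",np.hstack([cv2.resize(s[100:240,220:360],(400,400),interpolation=cv2.INTER_CUBIC),cv2.resize(im["pixels"][180:460,180:460,::-1],(400,400))]))
plan([0.5586,0.3723,0.30],7.45,5,p0=[0.5585,0.3723,0.134],R0=Rh(7.45),sm=True)
E
```

```text
at [0.5585 0.3723 0.134 ] head 7.45 F [ 0.4 -0.2 -4.9] w 0.0074
0, -17.3, 0, 0, 0, 0,
0, -41.1, 0, 0, 0, 0,
0, -49.2, 0.1, 0, 0, 0,
0, -41.1, 0, 0, 0, 0,
0, -17.3, 0, 0, 0, 0
--
end [0.5586 0.3723 0.3   ]
```

View pics/s6c.png

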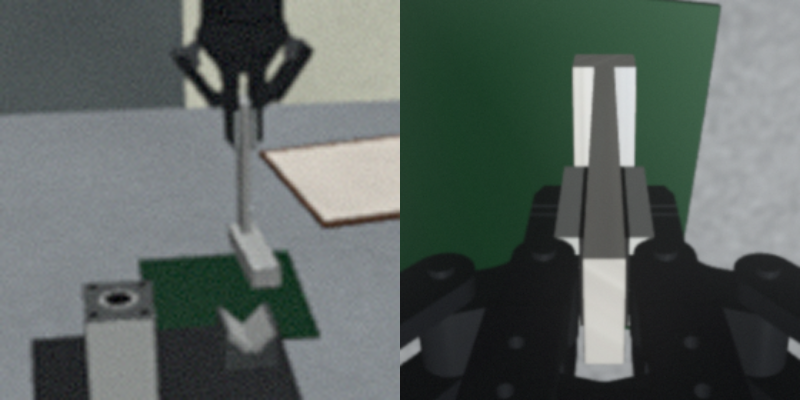

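```bash
python3 - <<'E'
from h import *
plan([0.4355,-0.0125,0.30],0.05,20,p0=[0.5585,0.3723,0.30],R0=Rh(7.45),sm=True)
E
```

```text
at [0.5585 0.3723 0.3   ] head 7.45 F [ 0.4 -0.2 -4.9] w 0.0074
2.7, 0, -1.2, 0, 0.001, 0,
7.5, 0, -3.6, 0, 0.003, 0,
12, 0, -5.6, 0, 0.004, 0,
15.9, 0, -7.3, 0, 0.005, 0,
19.2, 0, -8.7, 0, 0.007, 0
--
22.1, 0, -9.9, 0, 0.008, 0,
24.3, 0, -10.6, 0, 0.008, 0,
26.1, 0, -11.1, 0, 0.009, 0,
27.3, 0, -11.4, 0, 0.01, 0,
28, 0, -11.3, 0, 0.01, 0
--
28.1, 0, -11.1, 0, 0.009, 0,
27.7, 0, -10.5, 0, 0.01, 0,
26.6, 0, -9.9, 0, 0.009, 0,
25, 0, -9, 0, 0.008, 0,
22.7, 0, -8, 0, 0.008, 0
--
20, 0, -6.9, 0, 0.007, 0,
16.6, 0, -5.5, 0, 0.005, 0,
12.5, 0, -4.2, 0, 0.005, 0,
8, 0, -2.6, 0, 0.002, 0,
2.8, 0, -0.9, 0, 0.001, 0
--
end [ 0.4355 -0.0125  0.3   ]
```

Request:
move_arm(targets=[0,-17,0,0,0,0,0,-41,0,0,0,0,0,-49,0,0,0,0,0,-41,0,0,0,0,0,-18,0,0,0,0])

```text
time_s: 18.1
position: [0.5586, 0.3724, 0.3044]
tool_rot: [[0.13, 0.005, 0.992], [-0.992, 0.002, 0.13], [-0.002, -1.0, 0.005]]
ft_force: [-0.2, -0.3, -5.7]
grip_width: 0.007
```

Request:
move_arm(targets=[2.7,0,-1.2,0,0.001,0,7.5,0,-3.6,0,0.003,0,12,0,-5.6,0,0.004,0,15.9,0,-7.3,0,0.005,0,19.2,0,-8.7,0,0.007,0])

```text
time_s: 18.73
position: [0.5386, 0.3112, 0.2988]
tool_rot: [[0.11, -0.002, 0.994], [-0.994, -0.001, 0.11], [0.001, -1.0, -0.003]]
ft_force: [0.4, -0.0, -4.5]
grip_width: 0.007
```

Request:
move_arm(targets=[22.1,0,-9.9,0,0.008,0,24.3,0,-10.6,0,0.008,0,26.1,0,-11.1,0,0.009,0,27.3,0,-11.4,0,0.01,0,28,0,-11.3,0,0.01,0])

```text
time_s: 19.35
position: [0.4959, 0.1786, 0.2991]
tool_rot: [[0.064, -0.002, 0.998], [-0.998, -0.0, 0.064], [0.0, -1.0, -0.002]]
ft_force: [1.1, 0.6, -5.0]
grip_width: 0.0068
```

Request:
move_arm(targets=[28.1,0,-11.1,0,0.009,0,27.7,0,-10.5,0,0.01,0,26.6,0,-9.9,0,0.009,0,25,0,-9,0,0.008,0,22.7,0,-8,0,0.008,0])

```text
time_s: 19.98
position: [0.4534, 0.0467, 0.2992]
tool_rot: [[0.02, -0.002, 1.0], [-1.0, 0.0, 0.02], [-0.0, -1.0, -0.002]]
ft_force: [0.0, -0.5, -5.0]
grip_width: 0.0072
```

Request:
move_arm(targets=[20,0,-6.9,0,0.007,0,16.6,0,-5.5,0,0.005,0,12.5,0,-4.2,0,0.005,0,8,0,-2.6,0,0.002,0,2.8,0,-0.9,0,0.001,0])

```text
time_s: 20.6
position: [0.4352, -0.0127, 0.3]
tool_rot: [[0.001, -0.0, 1.0], [-1.0, 0.0, 0.001], [-0.0, -1.0, -0.0]]
ft_force: [0.6, -0.0, -4.4]
grip_width: 0.007
```

Request:
move_arm(targets=[0,5,0,0,0,0,0,15,0,0,0,0,0,25,0,0,0,0,0,15,0,0,0,0,0,5,0,0,0,0])

```text
time_s: 21.22
position: [0.4352, -0.012, 0.2342]
tool_rot: [[0.002, -0.002, 1.0], [-1.0, 0.001, 0.002], [-0.001, -1.0, -0.002]]
ft_force: [-0.5, 0.5, -4.5]
grip_width: 0.0068
```

```bash
python3 - <<'E'
from h import *
im=grab("wrist","w7"); grab("side","s7"); s=load("s7")["pixels"][:,:,::-1]
cv2.imwrite("pics/s7c.png",np.hstack([cv2.resize(s[80:330,180:380],(320,400),interpolation=cv2.INTER_CUBIC),cv2.resize(im["pixels"][:,:,::-1],(480,400))]))
plan([0.4355,-0.0125,0.175],0.05,5)
E
```

```text
at [ 0.4355 -0.0122  0.2349] head 0.09 F [ 0.4  0.4 -4.8] w 0.0071
0.1, 12, 0, 0, 0, 0,
0, 12, 0, 0, 0, 0,
0.1, 11.9, 0, 0, 0, 0,
0, 12, 0.1, 0, 0.001, 0,
0.1, 12, 0, 0.001, 0, 0
--
end [ 0.4355 -0.0125  0.175 ]
```

View pics/s7c.png

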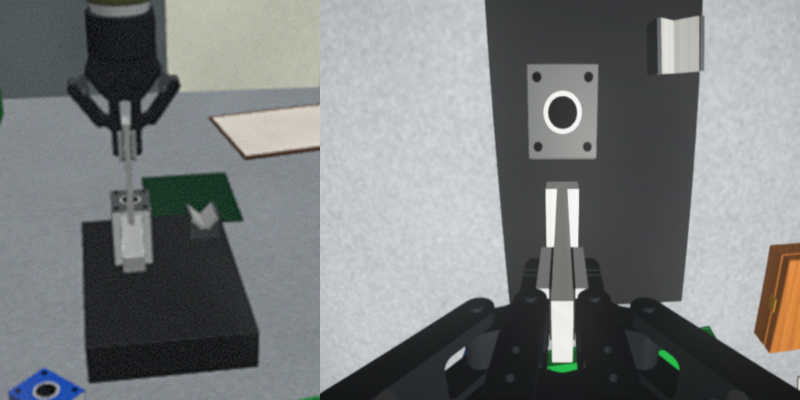

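The square hangs upright in line with the block, with the heel edge at wrist pixel (546-578,184) about 20 mm short of the face in the right-hand panel. Descending.

Request:
move_arm(targets=[0,14,0,0,0,0,0,18,0,0,0,0,0,14,0,0,0,0,0,8,0,0,0,0,0,4,0,0,0,0])

```text
time_s: 21.95
position: [0.4357, -0.0125, 0.1773]
tool_rot: [[0.001, 0.001, 1.0], [-1.0, -0.0, 0.001], [0.0, -1.0, 0.001]]
ft_force: [0.9, -0.1, -5.1]
grip_width: 0.0068
```

Request:
move_arm(targets=[0,2,0,0,0,0,0,1.5,0,0,0,0,0,1,0,0,0,0,0,0.5,0,0,0,0,0,0.5,0,0,0,0])

```text
time_s: 22.58
position: [0.4355, -0.0125, 0.1717]
tool_rot: [[0.001, 0.0, 1.0], [-1.0, -0.0, 0.001], [0.0, -1.0, 0.0]]
ft_force: [-0.8, 0.6, -5.1]
grip_width: 0.0069
```

```bash
python3 - <<'E'
from h import *
plan([0.4355,-0.0125,0.170],0.05,5)
E
```

```text
at [ 0.4355 -0.0125  0.1717] head 0.06 F [-0.8  0.6 -5.1] w 0.0069
0, 0.3, 0, 0, 0, 0,
0, 0.4, 0, 0, 0, 0,
0, 0.3, 0, 0, 0, 0,
0, 0.3, 0, 0, 0, 0,
0, 0.4, 0, 0, 0, 0
--
end [ 0.4355 -0.0125  0.17  ]
```

Request:
move_arm(targets=[0,0.4,0,0,0,0,0,0.3,0,0,0,0,0,0.3,0,0,0,0,0,0.3,0,0,0,0,0,0,0,0,0,0])

```text
time_s: 23.2
position: [0.4355, -0.0124, 0.1704]
tool_rot: [[0.001, 0.0, 1.0], [-1.0, 0.0, 0.001], [-0.0, -1.0, 0.0]]
ft_force: [-0.2, 0.7, -3.7]
grip_width: 0.007
```

Request:
move_arm(targets=[0,0.3,0,0,0,0,0,0.2,0,0,0,0,0,0,0,0,0,0,0,0,0,0,0,0,0,0,0,0,0,0])

```text
time_s: 23.82
position: [0.4356, -0.0123, 0.1704]
tool_rot: [[0.001, 0.001, 1.0], [-1.0, 0.0, 0.001], [-0.0, -1.0, 0.001]]
ft_force: [-2.2, 3.7, 4.7]
grip_width: 0.0069
```

Request:
move_arm(targets=[0,0,0,0,0,0,0,0,0,0,0,0,0,0,0,0,0,0,0,0,0,0,0,0,0,0,0,0,0,0], hand=-0.4)

```text
time_s: 24.45
position: [0.4355, -0.0125, 0.1698]
tool_rot: [[0.001, -0.0, 1.0], [-1.0, -0.0, 0.001], [0.0, -1.0, -0.0]]
ft_force: [0.4, 0.2, -0.4]
grip_width: 0.0254
```

```bash
python3 - <<'E'
from h import *
im=grab("wrist","w8"); print(im["Tp"]); t=grab("top","t8")
s=grab("side","s8")["pixels"][:,:,::-1]
cv2.imwrite("pics/w8c.png",np.hstack([cv2.resize(s[120:320,190:350],(320,400),interpolation=cv2.INTER_CUBIC),cv2.resize(im["pixels"][0:400,120:600,::-1],(480,400))]))
E
```

```text
[ 0.43547946 -0.01250952  0.16979816]
```

View pics/w8c.png

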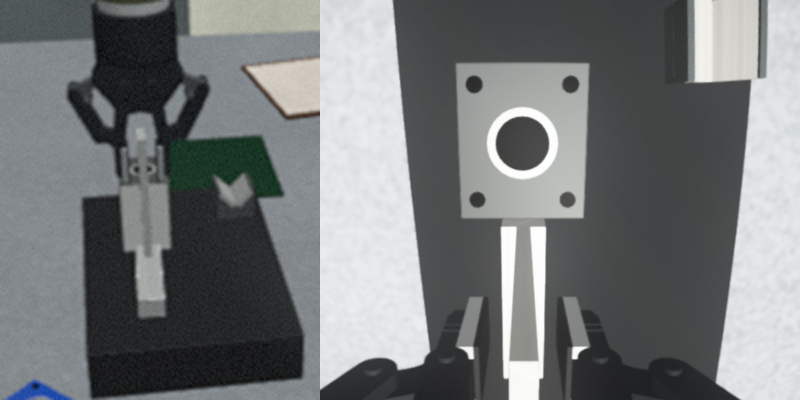

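```bash
python3 - <<'E'
from h import *
im=load("w8"); a=im["pixels"][:,:,::-1]
c=cv2.resize(a[200:400,260:400],(560,800)[:1]+(600,) if 0 else (420,600),interpolation=cv2.INTER_CUBIC); cv2.imwrite("pics/w8d.png",c)
g=a.mean(2)
print("col322 rows",[(r,int(g[r,310]),int(g[r,322])) for r in range(212,232)])
W=onplane(im,[(306,225.5),(338,225.5)],0.080); print(W.round(4))
W=onplane(im,[(262,217.5),(383,217.5),(257,63),(389,63)],0.14); print(W.round(4),W.mean(0))
E
```

```text
col322 rows [(212, 176, 178), (213, 176, 179), (214, 177, 179), (215, 175, 179), (216, 172, 177), (217, 165, 167), (218, 146, 148), (219, 146, 146), (220, 147, 146), (221, 146, 147), (222, 143, 153), (223, 145, 150), (224, 146, 147), (225, 151, 146), (226, 197, 147), (227, 247, 145), (228, 253, 144), (229, 253, 145), (230, 253, 143), (231, 253, 146)]
[[0.4263 0.0005 0.08  ]
 [0.4442 0.0006 0.08  ]]
[[0.4109 0.0207 0.14  ]
 [0.4603 0.0208 0.14  ]
 [0.4111 0.0803 0.14  ]
 [0.4603 0.0803 0.14  ]] [0.43564706 0.0505255  0.14      ]
```

View pics/w8d.png

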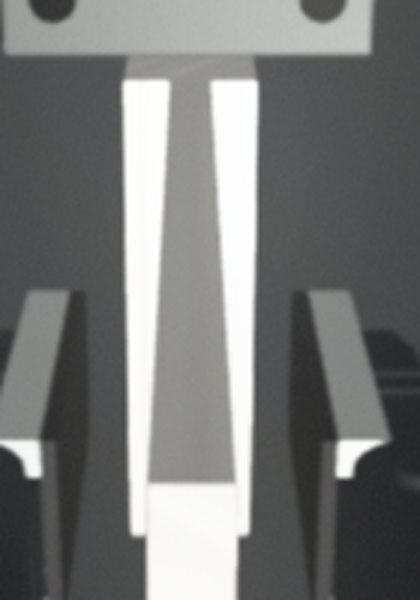

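The square stands free on the plate with its heel at y≈0.0003 and the face at y≈0.0205, so the gap is about 20 mm. It's central on the face. Regripping lightly to slide it.

Request:
move_arm(targets=[0,0,0,0,0,0,0,0,0,0,0,0,0,0,0,0,0,0,0,0,0,0,0,0,0,0,0,0,0,0], hand=-1, squeeze=20)

```text
time_s: 25.22
position: [0.4355, -0.0125, 0.1699]
tool_rot: [[0.001, 0.0, 1.0], [-1.0, -0.0, 0.001], [0.0, -1.0, 0.0]]
ft_force: [0.7, 0.4, 0.1]
grip_width: 0.0075
```

Request:
move_arm(targets=[-1,0,0,0,0,0,-2,0,0,0,0,0,-3,0,0,0,0,0,-3,0,0,0,0,0,-2,0,0,0,0,0])

```text
time_s: 25.85
position: [0.4356, -0.0013, 0.1701]
tool_rot: [[0.001, 0.001, 1.0], [-1.0, -0.0, 0.001], [0.0, -1.0, 0.001]]
ft_force: [-0.3, -4.2, 5.2]
grip_width: 0.0079
```

Request:
move_arm(targets=[-2,0,0,0,0,0,-2,0,0,0,0,0,-1,0,0,0,0,0,-0.5,0,0,0,0,0,0,0,0,0,0,0])

```text
time_s: 26.48
position: [0.4356, 0.0041, 0.1699]
tool_rot: [[0.001, 0.0, 1.0], [-1.0, 0.0, 0.001], [-0.0, -1.0, 0.0]]
ft_force: [0.3, -3.8, 4.3]
grip_width: 0.0079
```

```bash
python3 - <<'E'
from h import *
im=grab("wrist","w9"); print(im["Tp"])
a=im["pixels"][:,:,::-1]
cv2.imwrite("pics/w9c.png",cv2.resize(a[150:350,220:440],(660,600),interpolation=cv2.INTER_CUBIC))
s=grab("side","s9")["pixels"][:,:,::-1]
E
```

```text
[0.43557806 0.00410215 0.16992888]
```

View pics/w9c.png

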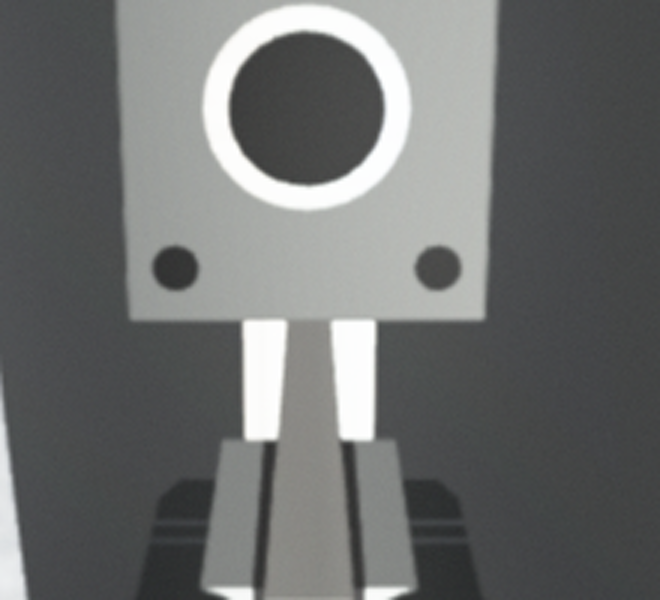

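Request:
move_arm(targets=[-0.5,0,0,0,0,0,-0.5,0,0,0,0,0,-0.5,0,0,0,0,0,-0.3,0,0,0,0,0,-0.2,0,0,0,0,0])

```text
time_s: 27.2
position: [0.4355, 0.006, 0.1698]
tool_rot: [[0.001, 0.0, 1.0], [-1.0, -0.0, 0.001], [0.0, -1.0, 0.0]]
ft_force: [0.3, -3.9, 4.2]
grip_width: 0.0074
```

Request:
move_arm(targets=[-0.3,0,0,0,0,0,-0.3,0,0,0,0,0,-0.2,0,0,0,0,0,-0.2,0,0,0,0,0,0,0,0,0,0,0])

```text
time_s: 27.82
position: [0.4354, 0.007, 0.1698]
tool_rot: [[0.001, 0.0, 1.0], [-1.0, 0.0, 0.001], [-0.0, -1.0, 0.0]]
ft_force: [1.2, -2.8, 3.5]
grip_width: 0.0077
```

```bash
python3 - <<'E'
from h import *
im=grab("wrist","w10"); print(im["Tp"])
a=im["pixels"][:,:,::-1]
t=grab("top","t10")["pixels"][:,:,::-1]; s=grab("side","s10")["pixels"][:,:,::-1]
cv2.imwrite("pics/w10c.png",np.hstack([cv2.resize(a[170:390,230:430],(400,440),interpolation=cv2.INTER_CUBIC),cv2.resize(s[170:290,220:320],(366,440),interpolation=cv2.INTER_CUBIC)]))
E
```

```text
[0.43544032 0.00704874 0.16980393]
```

View pics/w10c.png

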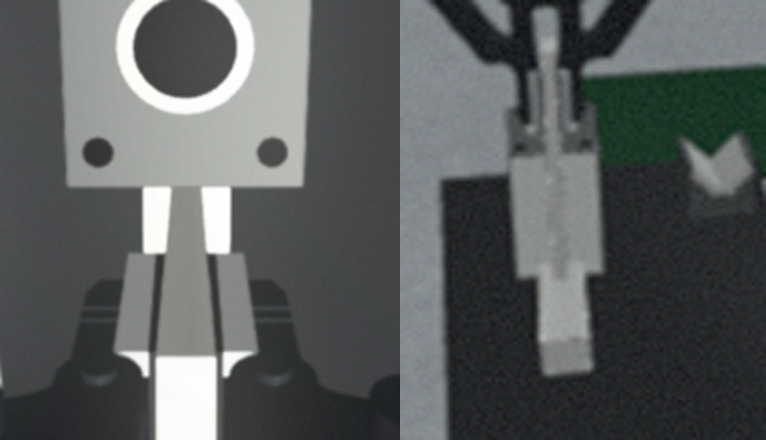

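```bash
cat > m.py <<'E'
from h import *
import sys
for tag in sys.argv[1:]:
    im=load(tag); g=im["pixels"].mean(2)
    c=g[330:380,316:330].mean(1); r=330+np.argmax(np.diff(c)); 
    # subpixel by half level
    def sub(p,r0):
        lo,hi=p[:3].mean(),p[-3:].mean(); h=(lo+hi)/2
        i=np.where((p[:-1]-h)*(p[1:]-h)<=0)[0][0]; return r0+i+(h-p[i])/(p[i+1]-p[i])
    rb=sub(g[r-5:r+7,316:330].mean(1),r-5)
    f=g[200:300,270:290].mean(1); q=200+np.argmin(np.diff(f)); rf=sub(g[q-4:q+6,270:296].mean(1),q-4)
    print(tag,"blade top row",rb,onplane(im,[(323,rb)],0.21).round(4),"face row",rf,onplane(im,[(323,rf)],0.14).round(4))
E
python3 m.py w8 w9 w10
```

```text
w8 blade top row 360.6643916042859 [[ 4.358e-01 -3.000e-04  2.100e-01]] face row 217.79502790461694 [[0.4358 0.0206 0.14  ]]
w9 blade top row 349.7762775842044 [[0.4359 0.0196 0.21  ]] face row 256.4714457963389 [[0.4359 0.0204 0.14  ]]
w10 blade top row 347.7317038307604 [[0.4358 0.0232 0.21  ]] face row 263.12578616352204 [[0.4358 0.0204 0.14  ]]
```

```bash
python3 - <<'E'
from h import *
o=[]
for t in("s8","s9","s10"):
    a=load(t)["pixels"][:,:,::-1]; o.append(cv2.resize(a[200:300,245:290],(266,592),interpolation=cv2.INTER_CUBIC))
cv2.imwrite("pics/cmp.png",np.hstack(o))
E
```

```text
(no output)
```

View pics/cmp.png

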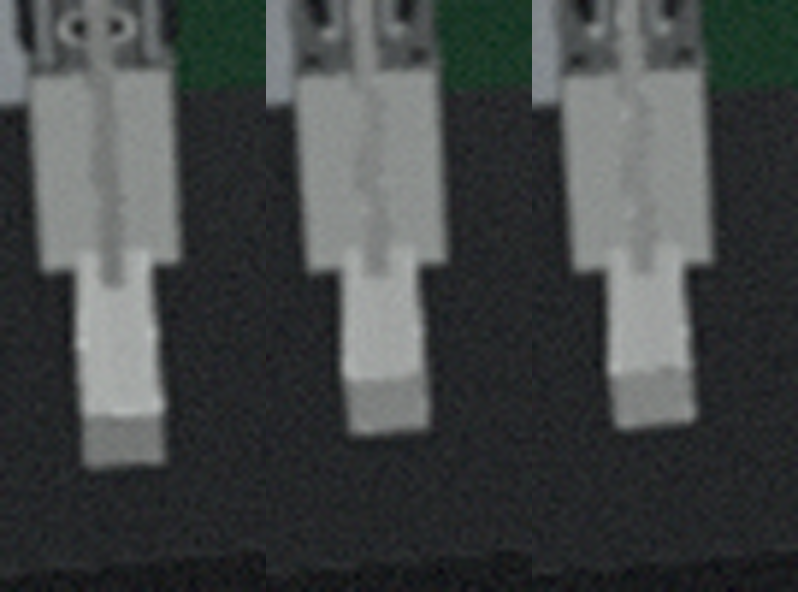

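```bash
python3 - <<'E'
from h import *
def onx(im,uv,x):
    s=slopes(im,uv); d=np.c_[s,np.ones(len(s))]; R,c=pose(im); d=d@R.T
    return c+d*((x-c[0])/d[:,0])[:,None]
def solve_z(im,uv,z): return onplane(im,uv,z)
for t,b,tp in(("s8",(83,467),(81,416)),("s9",(82,435),(77,379)),("s10",(83,430),(76,374))):
    im=load(t); f=lambda c:np.array([c])/5.92+[245,200]-.42
    print(t,"bottom@z=.06",onplane(im,f(b),.06).round(4),"top@.08",onplane(im,f(tp),.08).round(4))
E
```

```text
s8 bottom@z=.06 [[ 0.4241 -0.0997  0.06  ]] top@.08 [[ 0.4246 -0.1003  0.08  ]]
s9 bottom@z=.06 [[ 0.4242 -0.0818  0.06  ]] top@.08 [[ 0.4238 -0.0791  0.08  ]]
s10 bottom@z=.06 [[ 0.4246 -0.079   0.06  ]] top@.08 [[ 0.4236 -0.0762  0.08  ]]
```

The blade top is leading the TCP: 0.0232 against an expected 0.0195. So the light grip let the square pitch forward about 6-7° with the heel dragging, still about 16 mm from the face. It isn't touching the block yet. I'll back up to lay it flat again before regripping firmly.

Request:
move_arm(targets=[1,0,0,0,0,0,1.5,0,0,0,0,0,2,0,0,0,0,0,2,0,0,0,0,0,1.5,0,0,0,0,0])

```text
time_s: 28.6
position: [0.4354, -0.001, 0.1698]
tool_rot: [[0.001, -0.0, 1.0], [-1.0, 0.0, 0.001], [-0.0, -1.0, -0.0]]
ft_force: [0.4, 1.1, 2.9]
grip_width: 0.0079
```

```bash
python3 - <<'E'
from h import *
im=grab("wrist","w11"); print(im["Tp"])
E
python3 m.py w11
```

```text
[ 0.43541999 -0.00104384  0.16978928]
w11 blade top row 354.596130592503 [[0.4358 0.013  0.21  ]] face row 244.77043906131718 [[0.4358 0.0205 0.14  ]]
```

Request:
move_arm(targets=[1.5,0,0,0,0,0,1.5,0,0,0,0,0,1.5,0,0,0,0,0,1,0,0,0,0,0,0.5,0,0,0,0,0])

```text
time_s: 29.28
position: [0.4353, -0.007, 0.1696]
tool_rot: [[0.001, -0.001, 1.0], [-1.0, 0.0, 0.001], [-0.0, -1.0, -0.001]]
ft_force: [1.8, 1.2, -0.5]
grip_width: 0.0072
```

```bash
python3 - <<'E'
from h import *
im=grab("wrist","w12"); print(im["Tp"])
E
python3 m.py w12
```

```text
[ 0.43531328 -0.00696026  0.16958518]
w12 blade top row 359.6592577205373 [[0.4357 0.0057 0.21  ]] face row 231.15298162104986 [[0.4356 0.0205 0.14  ]]
```

Request:
move_arm(targets=[0,0,0,0,0,0,0,0,0,0,0,0,0,0,0,0,0,0,0,0,0,0,0,0,0,0,0,0,0,0], hand=-0.5)

```text
time_s: 29.95
position: [0.4355, -0.007, 0.1698]
tool_rot: [[0.001, -0.0, 1.0], [-1.0, -0.0, 0.001], [0.0, -1.0, -0.0]]
ft_force: [-0.1, -0.1, -0.1]
grip_width: 0.0209
```

```bash
python3 - <<'E'
from h import *
im=grab("wrist","w13"); print(im["Tp"]); cv2.imwrite("pics/w13c.png",im["pixels"][150:420,200:440,::-1])
E
python3 m.py w13
```

```text
[ 0.4354593  -0.00698944  0.16982567]
w13 blade top row 376.16424861185743 [[4.358e-01 3.000e-04 2.100e-01]] face row 230.8454134366925 [[0.4358 0.0206 0.14  ]]
```

View pics/w13c.png

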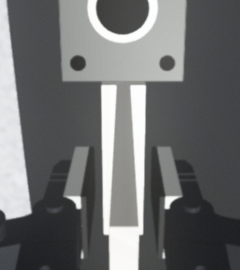

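Request:
move_arm(targets=[0,0,0,0,0,0,0,0,0,0,0,0,0,0,0,0,0,0,0,0,0,0,0,0,0,0,0,0,0,0], hand=-1, squeeze=90)

```text
time_s: 30.62
position: [0.4356, -0.007, 0.17]
tool_rot: [[0.001, 0.001, 1.0], [-1.0, -0.0, 0.001], [0.0, -1.0, 0.001]]
ft_force: [0.9, 1.1, 3.6]
grip_width: 0.0068
```

Request:
move_arm(targets=[0,-0.2,0,0,0,0,0,-0.2,0,0,0,0,0,0,0,0,0,0,0,0,0,0,0,0,0,0,0,0,0,0])

```text
time_s: 31.25
position: [0.4353, -0.007, 0.17]
tool_rot: [[0.001, -0.001, 1.0], [-1.0, 0.0, 0.001], [-0.0, -1.0, -0.001]]
ft_force: [0.6, 0.2, -3.6]
grip_width: 0.0073
```

Request:
move_arm(targets=[-1,0,0,0,0,0,-2,0,0,0,0,0,-2,0,0,0,0,0,-2,0,0,0,0,0,-1,0,0,0,0,0])

```text
time_s: 31.88
position: [0.4353, 0.0013, 0.1701]
tool_rot: [[0.001, -0.0, 1.0], [-1.0, 0.0, 0.001], [-0.0, -1.0, -0.0]]
ft_force: [0.6, 0.1, -4.5]
grip_width: 0.0069
```

```bash
python3 - <<'E'
from h import *
im=grab("wrist","w14"); print(im["Tp"])
E
python3 m.py w14
```

```text
[0.43533525 0.00128148 0.17012934]
w14 blade top row 375.8682089029092 [[0.4357 0.0084 0.21  ]] face row 249.7630346747659 [[0.4357 0.0205 0.14  ]]
```

Request:
move_arm(targets=[-1.5,0,0,0,0,0,-2.5,0,0,0,0,0,-2.5,0,0,0,0,0,-1.5,0,0,0,0,0,-1,0,0,0,0,0])

```text
time_s: 32.55
position: [0.4354, 0.0101, 0.1702]
tool_rot: [[0.001, -0.0, 1.0], [-1.0, -0.0, 0.001], [0.0, -1.0, -0.0]]
ft_force: [0.6, -0.0, -5.4]
grip_width: 0.0068
```

Request:
move_arm(targets=[-0.3,0,0,0,0,0,-0.3,0,0,0,0,0,-0.3,0,0,0,0,0,-0.1,0,0,0,0,0,0,0,0,0,0,0])

```text
time_s: 33.17
position: [0.4354, 0.011, 0.1702]
tool_rot: [[0.001, -0.0, 1.0], [-1.0, 0.0, 0.001], [-0.0, -1.0, -0.0]]
ft_force: [-0.2, -0.6, -4.7]
grip_width: 0.0074
```

```bash
python3 - <<'E'
from h import *
im=grab("wrist","w15"); print(im["Tp"])
s=grab("side","s15")["pixels"][:,:,::-1]
cv2.imwrite("pics/w15c.png",np.hstack([cv2.resize(im["pixels"][170:390,230:430,::-1],(400,440),interpolation=cv2.INTER_CUBIC),cv2.resize(s[170:290,220:320],(366,440),interpolation=cv2.INTER_CUBIC)]))
E
python3 m.py w15
```

```text
[0.43543139 0.01101789 0.17023031]
w15 blade top row 375.91285866099895 [[0.4358 0.018  0.21  ]] face row 271.46791125541125 [[0.4358 0.0204 0.14  ]]
```

View pics/w15c.png

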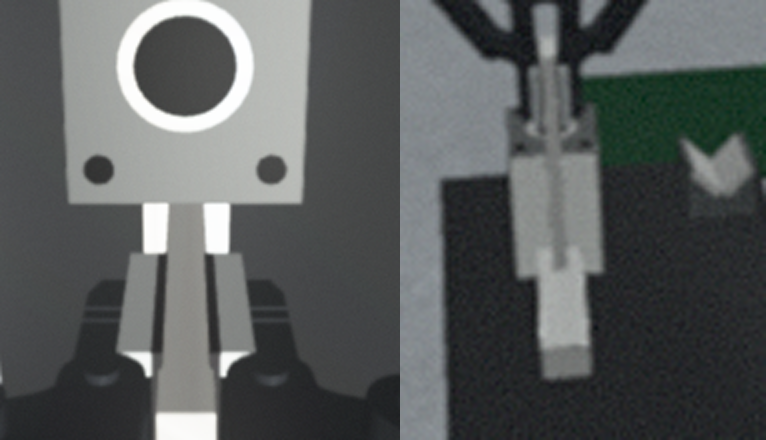

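The square stayed upright this time, and the gap is about 2 mm. Creeping in.

Request:
move_arm(targets=[-0.3,0.1,0,0,0,0,-0.3,0,0,0,0,0,-0.3,0,0,0,0,0,-0.3,0,0,0,0,0,0,0,0,0,0,0])

```text
time_s: 33.9
position: [0.4354, 0.0123, 0.1701]
tool_rot: [[0.001, -0.0, 1.0], [-1.0, 0.0, 0.001], [-0.0, -1.0, -0.0]]
ft_force: [-0.2, -0.3, -4.5]
grip_width: 0.0071
```

Request:
move_arm(targets=[-0.2,0,0,0,0,0,-0.2,0,0,0,0,0,-0.1,0,0,0,0,0,0,0,0,0,0,0,0,0,0,0,0,0])

```text
time_s: 34.52
position: [0.4355, 0.0126, 0.1701]
tool_rot: [[0.001, 0.0, 1.0], [-1.0, -0.0, 0.001], [0.0, -1.0, 0.0]]
ft_force: [-0.2, -1.9, -5.2]
grip_width: 0.007
```

```bash
python3 - <<'E'
from h import *
im=grab("wrist","w16"); print(im["Tp"])
E
python3 m.py w16
```

```text
[0.43545489 0.01256667 0.17014497]
w16 blade top row 375.7736203656245 [[0.4358 0.0197 0.21  ]] face row 274.8371087565461 [[0.4358 0.0205 0.14  ]]
```

Request:
move_arm(targets=[-0.2,0,0,0,0,0,-0.1,0,0,0,0,0,0,0,0,0,0,0,0,0,0,0,0,0,0,0,0,0,0,0])

```text
time_s: 35.2
position: [0.4355, 0.0128, 0.1703]
tool_rot: [[0.001, 0.0, 1.0], [-1.0, -0.0, 0.001], [0.0, -1.0, 0.0]]
ft_force: [-1.6, -5.1, -1.5]
grip_width: 0.0071
```

```bash
python3 - <<'E'
from h import *
im=grab("wrist","w17"); print(im["Tp"])
from rig import env
print(env.observe()["ft_force"],env.observe()["wrist_torque"])
E
python3 m.py w17
```

```text
[0.43554842 0.01283943 0.17025622]
[ 0.58229444 -4.74543733 -2.27713028] [-0.86971035  0.22540794  0.0281033 ]
w17 blade top row 375.65594347464673 [[0.4359 0.02   0.21  ]] face row 275.16520912547526 [[0.4359 0.0205 0.14  ]]
```

Contact: fy is -5 N against the block. Easing slightly and letting go.

Request:
move_arm(targets=[0.1,0.2,0,0,0,0,0,0.1,0,0,0,0,0,0,0,0,0,0,0,0,0,0,0,0,0,0,0,0,0,0])

```text
time_s: 35.88
position: [0.4356, 0.0128, 0.17]
tool_rot: [[0.001, 0.0, 1.0], [-1.0, -0.0, 0.001], [0.0, -1.0, 0.0]]
ft_force: [-0.6, -5.2, -1.0]
grip_width: 0.007
```

Request:
move_arm(targets=[0,0,0,0,0,0,0,0,0,0,0,0,0,0,0,0,0,0,0,0,0,0,0,0,0,0,0,0,0,0], hand=-0.4)

```text
time_s: 36.5
position: [0.4355, 0.013, 0.1698]
tool_rot: [[0.001, 0.0, 1.0], [-1.0, 0.0, 0.001], [-0.0, -1.0, 0.0]]
ft_force: [0.6, 0.3, -0.6]
grip_width: 0.0257
```

```bash
python3 - <<'E'
from h import *
im=grab("wrist","w18"); print(im["Tp"])
s=grab("side","s18")["pixels"][:,:,::-1]
cv2.imwrite("pics/w18c.png",np.hstack([cv2.resize(im["pixels"][190:410,230:430,::-1],(400,440),interpolation=cv2.INTER_CUBIC),cv2.resize(s[170:290,220:320],(366,440),interpolation=cv2.INTER_CUBIC)]))
E
python3 m.py w18
```

```text
[0.43546831 0.01299481 0.1698336 ]
w18 blade top row 377.36346418732785 [[0.4358 0.0198 0.21  ]] face row 276.0886911982747 [[0.4358 0.0204 0.14  ]]
```

View pics/w18c.png

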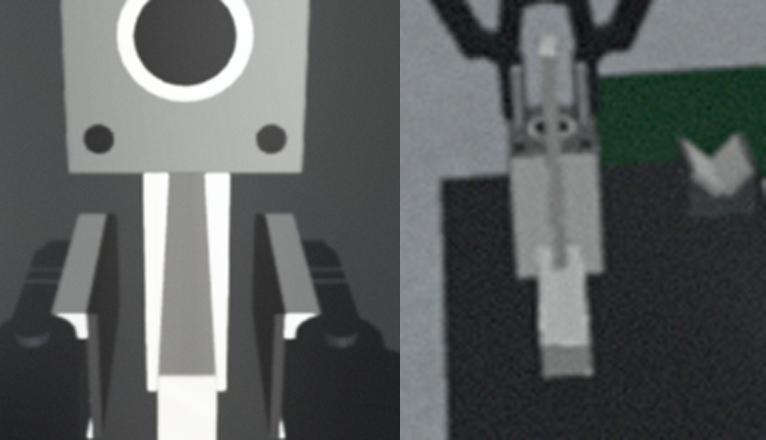

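Request:
move_arm(targets=[0,-2,0,0,0,0,0,-6,0,0,0,0,0,-12,0,0,0,0,0,-20,0,0,0,0,0,-20,0,0,0,0], hand=0)

```text
time_s: 37.22
position: [0.4355, 0.0129, 0.2313]
tool_rot: [[0.001, 0.001, 1.0], [-1.0, -0.0, 0.001], [0.0, -1.0, 0.001]]
ft_force: [0.3, -0.3, -0.2]
grip_width: 0.0428
```

Request:
move_arm(targets=[0,-20,0,0,0,0,0,-15,0,0,0,0,0,-10,0,0,0,0,0,-5,0,0,0,0,0,0,0,0,0,0])

```text
time_s: 37.85
position: [0.4354, 0.0129, 0.2799]
tool_rot: [[0.001, 0.0, 1.0], [-1.0, -0.0, 0.001], [0.0, -1.0, 0.0]]
ft_force: [0.0, -0.1, 0.4]
grip_width: 0.0431
```

```bash
python3 - <<'E'
from h import *
im=grab("wrist","w19"); print(im["Tp"])
s=grab("side","s19")["pixels"][:,:,::-1]
a=im["pixels"][:,:,::-1]
cv2.imwrite("pics/w19c.png",np.hstack([cv2.resize(a[80:380,200:440],(400,500),interpolation=cv2.INTER_CUBIC),cv2.resize(s[140:300,210:330],(375,500),interpolation=cv2.INTER_CUBIC)]))
E
```

```text
[0.43540014 0.01293795 0.27988128]
```

View pics/w19c.png

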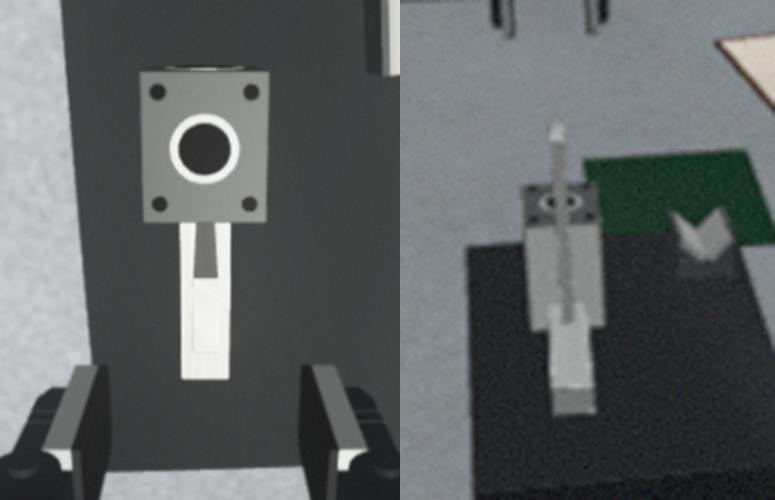

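```bash
python3 - <<'E'
from h import *
im=load("w19"); g=im["pixels"].mean(2)
def edge(u0,u1,v0,v1,sgn):
    p=sgn*g[v0:v1,u0:u1].mean(1); d=np.diff(p); i=np.argmax(d)
    h=(p[max(0,i-4):i].mean()+p[i+2:i+6].mean())/2 if i>0 else p[i]
    for j in range(max(i-2,0),i+3):
        if (p[j]-h)*(p[j+1]-h)<=0: return v0+j+(h-p[j])/(p[j+1]-p[j])
    return v0+i+.5
f=lambda c:np.array([c])/1.667+[200,80]-.3
for nm,u0,u1,v0,v1,sg,z in[("face",290,303,205,220,-1,.14),("faceR",340,356,205,220,-1,.14),("face far",295,350,115,130,1,.14),("blade outer",318,329,238,256,1,.21),("tailL",311,315,298,316,-1,.08),("tailR",332,335,298,316,-1,.08)]:
    r=edge(u0,u1,v0,v1,sg); print(nm,round(r,2),onplane(im,[((u0+u1)/2,r)],z).round(4))
L=onplane(im,f((193.5,278)),.21);print(onplane(im,np.vstack([f((193.5,278)),f((218,278)),f((218,352)),f((193.5,352))]),.21).round(4))
print(onplane(im,np.vstack([f((181,379)),f((229.5,379)),f((180,226)),f((231,226))]),.08).round(4))
E
```

```text
face 213.15 [[0.4178 0.0206 0.14  ]]
faceR 212.96 [[0.4527 0.0208 0.14  ]]
face far 120.37 [[0.4353 0.0816 0.14  ]]
blade outer 246.47 [[0.436  0.0203 0.21  ]]
tailL 307.13 [[ 0.4271 -0.0799  0.08  ]]
tailR 307.17 [[ 0.4452 -0.0799  0.08  ]]
[[ 0.432   0.0203  0.21  ]
 [ 0.4396  0.0203  0.21  ]
 [ 0.4398 -0.0048  0.21  ]
 [ 0.4319 -0.0048  0.21  ]]
[[ 0.4229 -0.0799  0.08  ]
 [ 0.4487 -0.0798  0.08  ]
 [ 0.4231  0.0039  0.08  ]
 [ 0.4484  0.004   0.08  ]]
```

```bash
python3 - <<'E'
from rig import env
print(env.close_job())
E
```

```text
the job is handed in; nothing more can be done
None
```

I handed the job in at about 38 s with the block and square standing flush on the plate and the gripper well clear. No verdict was reported.

**What I did:** I stood the grey housing block on the plate at about (0.4356, 0.050), yaw about 0. I set the square down about 20 mm in front of the bright face, then slid it along the granite until the wrist read about 5 N against the block, and let go.

**Last checks (wrist camera, after letting go):**

| Item | Measured |
|---|---|
| Block face | y ≈ 0.0206–0.0208 |
| Square outer edge, blade top | y ≈ 0.0203 |
| Square heel, from the tail end of the base | y ≈ 0.0201 |
| Gap | about 0.3–0.7 mm, within the 2 mm limit |
| Lateral offset from the face's middle line | about 0.2 mm |
| Yaw difference between square and face | below about 0.5° |

**What went wrong on the way:**
- **First slide:** with a 20 N grip the square pitched forward, by about 6–7° on my estimate, before it reached the block. I backed it up, let go so it stood flat, and slid it again with a 90 N grip and most of its weight carried. That time it stayed upright.
- **Possible knock:** when I let go after backing up, the square was still slightly tilted and dropped a few millimetres onto its base. I couldn't measure that impact against the 80 N limit.
- **Not re-measured:** I didn't measure the vee block, the bush or the case again at the end. I don't believe the arm came near them.

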